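Load battery packs into the leak-test chamber and tighten its lid round the rim

ROBOT

A 6-joint arm with a two-finger parallel gripper is mounted at the origin on a cart in front of the work surface, level with it; the furniture and walls round the work are solid. World frame = base frame: x ahead of the robot, y to its left, z up, the work surface at z = 0. Lengths are in m, angles in rad, forces in N, time in s.
With the tool pointing down it reaches from about 0.25 to 0.775 m from the base axis. Payload 4 kg.
Tool frame: the origin (TCP) lies midway between the tips of the shut fingers; the grasp point (between the pads) lies 19 mm behind it; z points along the fingers, y is the line along which they close (so a half turn about z gives the same grasp; the last joint's range is limited). The gripper opens to 85 mm and grips with 20 to 120 N. Pads are 22 mm wide; open, the fingers measure 114 mm over their backs; the gripper's body (76 mm by 85 mm) begins 54 mm behind the grasp point. The pads swing forward as they close: fully open they stand 13 mm farther back than shut.
Start: joints at [1.038, 0.087, 1.371, -0, 1.684, -0.103], TCP at [0.229, 0.5, 0.231] pointing down, gripper open.
Joint ranges: [-3.1, 3.1], [-0.76, 2.03], [0.27, 2.55], [-1.08, 4.22], [0.17, 2.65], [-2.57, 2.57]. Speed limits (rad/s): [2.79, 2.79, 3.14, 3.14, 3.14, 3.14].

INTERFACE

Orientations are given as [roll, pitch, yaw] about the fixed x, y, z axes, in that order (R = Rz(yaw) Ry(pitch) Rx(roll)).
In Python, from workcell import observe, snapshot, hand_in gives the robot as it stands.
- The arm moves only by the shell command python3 -m creep 'ROWS' [FORCE]. ROWS is JSON, a list of rows, each a list of 3 entries, a list of its own where there are three numbers: the turn, a rotation vector about the tool's x, y, z in rad, then the shift along the tool's x, y, z in m, then the gripper's target within -1 to 1 (shut at 1, half-way at 0, fully open at -1). A call has exactly 10 rows; each row is the pose to reach, as a shift and turn from the pose commanded when the call began, along the tool's axes at that moment; what a row does not reach only later rows make up. A row lasts 1/10 s, in which the tool goes at most 50 mm and 8.59 degrees, less where a joint would pass 70% of its speed; a pose out of reach is approached as far as the arm can. A call with a gripper value outside its range is refused whole. The fingers move at their own pace and stop on an object; FORCE is the grip in N (left out, the last holds). Time passes only in rows, so rows that repeat a pose let the fingers close, or fill a call up. It gives the time, the measured TCP pose, the force, the opening and the grip force at its end, in the units of the state.
- observe(): the state, without advancing time (a new reading comes with each control period).
- snapshot(name): name is "scene" or "top"; returns a dict with "color" (420x560x3 uint8, red, green, blue), "K" (3x3 intrinsics, pixels), "R" (3x3) and "t" (3): a world point X has camera coordinates R X + t. Camera axes: x right, y down, z forward; pixel columns grow to the right and rows downward; lengths in m; the calibration is good to about 2 mm. A picture is of the moment at which its call begins. There is no depth.
- hand_in(): hands the job in; it is judged then, once.
The state is a dict: "t": time; "q": joint angles; "dq": joint speeds; "tau": joint torques, N m; "tool_pos": TCP position; "eef_rot": TCP orientation; "wrist_force": force on the tool from outside, world axes, zero at the start; "wrist_torque": the same for the moment, N m; "grip_width": finger opening in m; "gripper_force": force on a finger pad.
Only numpy, scipy, OpenCV 4.12 (cv2) and the standard library are available. Lean on these libraries where they do the work, as an engineer would, in place of code of your own. Each camera call takes 0.05 s, during which the arm holds its last target. There are 200 camera calls.

TASK

Lay all the battery packs in a neat row on the shelf of the leak-test chamber: flat, one to a bay, blocks in the middle of the bays and level with one another, leads toward the lid's tab side. Then shut the lid and tighten the four clamp screws at the ends of its spokes evenly: beginning with the first screw clockwise from the tab and going round the rim clockwise, give each screw one quarter turn clockwise, then go round once more in the same order with a second quarter turn each, and no more. Leave the multimeter, cutters and tape where they lie.

Things in the scene. Friction and masses are not known exactly. Their poses are not given: they have to be found in the camera images.
- chamber: Round aluminium leak-test chamber, bolted down, 228 mm across, rim 50 mm high, wall 6 mm (inner diameter 216 mm); origin under its centre on the bench, z up, +x toward its lid's hinge, -x toward the lid's tab side. Inside, 22 mm above the bench, a flat perforated shelf: two ribs along x at y = +-30 mm (3 mm wide, 4 mm high) part it into three bays; a like strip runs across at x = 72 mm.
- bay_0 (a point): Middle of the first bay, on the shelf's surface (chamber frame x = 20, y = 60 mm): the block of a pack belongs centred over it, its long side along the chamber's x. Axes as the chamber's.
- bay_1 (a point): The same for the middle bay (x = 20, y = 0 mm).
- bay_2 (a point): The same for the third bay (x = 20, y = -60 mm).
- lid (a joint): Lid hinge angle, rad: 0 shut, about 1.6 at the start (standing open behind the chamber; stop at 1.8). The hinge is stiff: the lid stays at any angle, about 4 N at its tab moves it. The lid is a clear disc 234 mm across, 10 mm thick, under a four-spoked aluminium spider; a gauge at its centre (42 mm across) stands 36 mm over its underside.
- lid_hinge (a point): Point on the lid's hinge line, 130 mm from the chamber's axis toward its +x, 52 mm above the bench. The hinge line lies along the chamber's y. Axes are the lid's: like the chamber's when shut; z is out of its upper face.
- lid_tab (a point): Middle of the upper face of the lid's lifting tab (52 mm wide, 34 mm long, 9 mm thick), 257 mm from the hinge line, 10 mm above it when shut. With the lid open the tab is at its top, 0.3 m above the bench, and the upper face looks away from the robot. Axes as the lid's.
- screw_1 (a joint): Turn of clamp screw 1, rad, growing clockwise from above: near 0 (within 0.12) loose as found, 1.57 after one quarter turn, 3.14 after two. At 0 its bar lies square across its spoke, the pointed end counter-clockwise round the rim; the spokes run at 45 degrees to the tab's direction. No stop or click marks them; the screw stays where it is left and needs 0.06 N m.
- screw_1_grip (a point): Grip point of clamp screw 1, first clockwise from the tab seen from above (tab side, chamber +y): on its axis, half-way up its black bar (11 mm wide, 24 mm high, 8 mm clear of the lid). The bar lies along this point's x, its longer, pointed end (30 mm; the other 22 mm) at +x; z is the axis, up when shut, then 82 mm above the bench. 126 mm from the chamber's axis.
- screw_2 (a joint): Turn of clamp screw 2, rad, growing clockwise from above: near 0 (within 0.12) loose as found, 1.57 after one quarter turn, 3.14 after two. At 0 its bar lies square across its spoke, the pointed end counter-clockwise round the rim; the spokes run at 45 degrees to the tab's direction. No stop or click marks them; the screw stays where it is left and needs 0.06 N m.
- screw_2_grip (a point): Grip point of clamp screw 2, next clockwise (hinge side, +y): on its axis, half-way up its black bar (11 mm wide, 24 mm high, 8 mm clear of the lid). The bar lies along this point's x, its longer, pointed end (30 mm; the other 22 mm) at +x; z is the axis, up when shut, then 82 mm above the bench. 126 mm from the chamber's axis.
- screw_3 (a joint): Turn of clamp screw 3, rad, growing clockwise from above: near 0 (within 0.12) loose as found, 1.57 after one quarter turn, 3.14 after two. At 0 its bar lies square across its spoke, the pointed end counter-clockwise round the rim; the spokes run at 45 degrees to the tab's direction. No stop or click marks them; the screw stays where it is left and needs 0.06 N m.
- screw_3_grip (a point): Grip point of clamp screw 3, next clockwise (hinge side, -y): on its axis, half-way up its black bar (11 mm wide, 24 mm high, 8 mm clear of the lid). The bar lies along this point's x, its longer, pointed end (30 mm; the other 22 mm) at +x; z is the axis, up when shut, then 82 mm above the bench. 126 mm from the chamber's axis.
- screw_4 (a joint): Turn of clamp screw 4, rad, growing clockwise from above: near 0 (within 0.12) loose as found, 1.57 after one quarter turn, 3.14 after two. At 0 its bar lies square across its spoke, the pointed end counter-clockwise round the rim; the spokes run at 45 degrees to the tab's direction. No stop or click marks them; the screw stays where it is left and needs 0.06 N m.
- screw_4_grip (a point): Grip point of clamp screw 4, last clockwise (tab side, -y): on its axis, half-way up its black bar (11 mm wide, 24 mm high, 8 mm clear of the lid). The bar lies along this point's x, its longer, pointed end (30 mm; the other 22 mm) at +x; z is the axis, up when shut, then 82 mm above the bench. 126 mm from the chamber's axis.
- pack_0_mid (a point): Centre, half-way up, of the block of battery pack 0: a black and yellow block 34 mm (x) by 68 mm (y) by 17 mm (z), 62 g more or less; a stiff thin lead with a small yellow plug runs from the middle of the block's -y end to 82 mm from this point (the whole pack is 116 mm long). May be absent (None).
- pack_0_plug (a point): The plug at the end of pack 0's lead, 75 mm from the block's centre. The packs lie on the bench to the right of an open kit box 0.12 m high (its lid, leaning back behind it, is higher); the chamber is to the left of it. May be absent.
- pack_1_mid (a point): Centre, half-way up, of the block of battery pack 1: a black and yellow block 34 mm (x) by 68 mm (y) by 17 mm (z), 62 g more or less; a stiff thin lead with a small yellow plug runs from the middle of the block's -y end to 82 mm from this point (the whole pack is 116 mm long). May be absent (None).
- pack_1_plug (a point): The plug at the end of pack 1's lead, 75 mm from the block's centre. The packs lie on the bench to the right of an open kit box 0.12 m high (its lid, leaning back behind it, is higher); the chamber is to the left of it. May be absent.
- pack_2_mid (a point): Centre, half-way up, of the block of battery pack 2: a black and yellow block 34 mm (x) by 68 mm (y) by 17 mm (z), 62 g more or less; a stiff thin lead with a small yellow plug runs from the middle of the block's -y end to 82 mm from this point (the whole pack is 116 mm long). May be absent (None).
- pack_2_plug (a point): The plug at the end of pack 2's lead, 75 mm from the block's centre. The packs lie on the bench to the right of an open kit box 0.12 m high (its lid, leaning back behind it, is higher); the chamber is to the left of it. May be absent.
- meter: Bystander: yellow pocket multimeter, 126 x 66 x 36 mm, origin under its centre.
- cutters: Bystander: red-handled side cutters, 120 x 57 x 14 mm, origin under the centre.
- tape: Bystander: roll of blue tape, 66 mm across, 19 mm high, origin under its centre.

How it is judged:
By the outcome, as a careful person would: the job done as asked, in the order asked, and still so for the second after the job is handed in, with the robot touching nothing.
Of pack_0, pack_1, pack_2 only 2 to 3 are there at a start; the rules pass over those that are not, and their reading is None.
Once in a run the grip may slacken for a moment while it holds something.
It also fails if it takes over 210 s, if anything falls off the work surface, if the arm or the gripper's body presses on something with over 40 N, if the wrist force passes 120 N, or if a joint passes its speed limit or range.

## Working session

There is one attempt and no reset: what is moved stays moved. The work goes in short steps, Python scripts to look and compute and a shell command to move; the robot and the scene stay as the last step left them, time stands still between calls to the robot, and variables do not carry over. Pictures are saved under pics/ and viewed, at most 14 in all, crops included, and the job is handed in when it is done.

```bash
ls; mkdir -p pics; python3 - <<'E'
from workcell import observe, snapshot
import cv2,numpy as np
s=observe();print(s)
for n in("scene","top"):
    d=snapshot(n);cv2.imwrite(f"pics/{n}0.png",d["color"][:,:,::-1]);np.savez(f"{n}.npz",**d)
    print(n,d["K"],d["R"],d["t"],-d["R"].T@d["t"])
E
```

```text
pics
{'t': 0.0, 'q': array([ 1.03789418e+00,  8.79629240e-02,  1.37229481e+00, -3.74002050e-05,
        1.68358810e+00, -1.03078033e-01]), 'dq': array([-1.93017718e-04, -1.34166345e-04,  1.07730076e-03,  1.96944221e-05,
       -1.49978938e-03, -1.22809927e-03]), 'tau': array([ 7.81392555e-04, -3.51863945e+01, -3.13274539e+01, -2.05738111e-04,
        1.07818254e-02, -3.81530924e-06]), 'tool_pos': array([0.22893598, 0.49952996, 0.23011422]), 'eef_rot': array([-3.13934761e+00, -1.94867316e-04,  2.71176415e+00]), 'wrist_force': array([-0.6788094 , -0.08996753, -0.13917383]), 'wrist_torque': array([ 0.00292944, -0.04244492,  0.03486892]), 'gripper_force': 0.0, 'grip_width': 0.08577114247542345}
scene [[401.10386069   0.         279.95349301]
 [  0.         401.10386069 208.95024537]
 [  0.           0.           1.        ]] [[ 0.45499882 -0.89043597 -0.00999294]
 [-0.63178597 -0.31488376 -0.7083041 ]
 [ 0.62755284  0.32859093 -0.70583669]] [-0.15604739  0.38284056  1.09003754] [-0.37118148 -0.37657639  1.03899666]
top [[531.85639378   0.         283.16574285]
 [  0.         531.85639378 208.76088262]
 [  0.           0.           1.        ]] [[-8.09959063e-03 -9.99966750e-01 -9.45849409e-04]
 [-9.80078367e-01  8.12620270e-03 -1.98444850e-01]
 [ 1.98445938e-01 -6.80315502e-04 -9.80111599e-01]] [0.08451225 0.48084864 1.58191303] [0.15802966 0.08167817 1.64595318]
```

View pics/scene0.png

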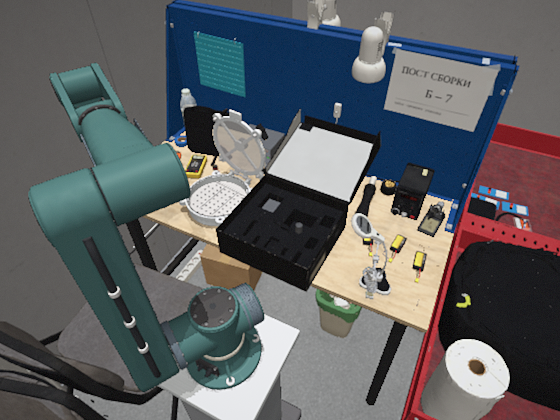

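View pics/top0.png

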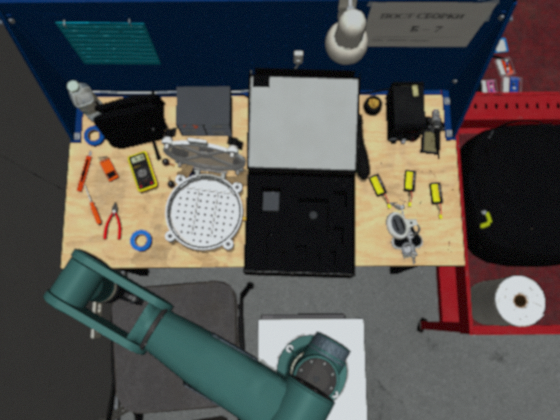

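Three packs lie at about (378,185), (409,180) and (436,193) in top, with a magnifier stand near (402,230). The chamber is centred near (205,212), its lid open behind it with the hinge near row 172. I'll zoom in on these and measure.

```bash
cat > h.py <<'E'
import numpy as np,cv2
def load(n): return dict(np.load(n+".npz"))
def ray(d,u,v,z):
    c=-d["R"].T@d["t"]; r=d["R"].T@np.linalg.inv(d["K"])@np.array([u,v,1.])
    return c+r*(z-c[2])/r[2]
def proj(d,X):
    p=d["K"]@(d["R"]@np.asarray(X,float)+d["t"]); return p[:2]/p[2]
E
python3 - <<'E'
from h import *
d=load("top");s=load("scene")
im=d["color"]
a=cv2.resize(im[150:260,350:470],None,fx=5,fy=5,interpolation=cv2.INTER_CUBIC)
b=cv2.resize(im[130:260,150:260],None,fx=4.5,fy=4.5,interpolation=cv2.INTER_CUBIC)
cv2.imwrite("pics/tpack.png",a[:,:,::-1]);cv2.imwrite("pics/tcham.png",b[:,:,::-1])
for n,D,roi in(("top",d,(350,150,470,260)),("scene",s,(340,190,460,300))):
    x0,y0,x1,y1=roi;h=cv2.cvtColor(D["color"][y0:y1,x0:x1],cv2.COLOR_RGB2HSV)
    m=cv2.inRange(h,(22,150,110),(34,255,255))
    k,l,st,c=cv2.connectedComponentsWithStats(m)
    for i in range(1,k):
        if st[i,4]>3:
            u,v=c[i]+[x0,y0];print(n,st[i],u.round(1),v.round(1),ray(D,u,v,.017)[:2].round(4))
print(ray(d,205,212,.05))
E
```

```text
top [ 55  21   8  19 133] 408.5 179.8 [ 0.578  -0.3163]
top [ 20  26  14  19 137] 376.5 184.8 [ 0.5624 -0.2143]
top [ 81  34   9  18 130] 434.9 192.6 [ 0.5358 -0.3968]
top [58 52  3  4 11] 409.1 203.6 [ 0.5009 -0.3138]
top [37 54  4  4 12] 388.5 205.5 [ 0.4955 -0.249 ]
top [89 64  3  5 12] 440.1 216.2 [ 0.4603 -0.4081]
scene [52 45 12 13 51] 397.7 240.9 [ 0.5784 -0.3204]
scene [24 48  7  3 14] 367.3 239.4 [ 0.5392 -0.228 ]
scene [29 62  3  4  9] 369.9 253.9 [ 0.4838 -0.255 ]
scene [74 62 10 14 63] 418.8 258.5 [ 0.5356 -0.4004]
scene [49 69  3  3  7] 390.0 260.0 [ 0.4886 -0.32  ]
scene [75 88  3  4  8] 416.2 279.9 [ 0.4499 -0.4129]
[0.47304198 0.3196965  0.05      ]
```

View pics/tpack.png

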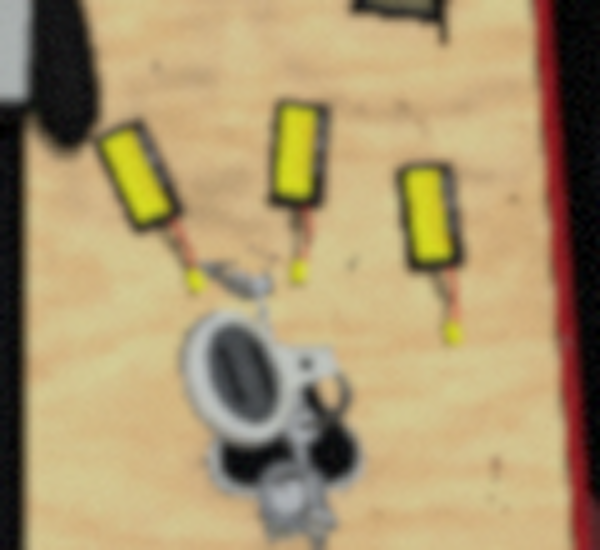

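View pics/tcham.png

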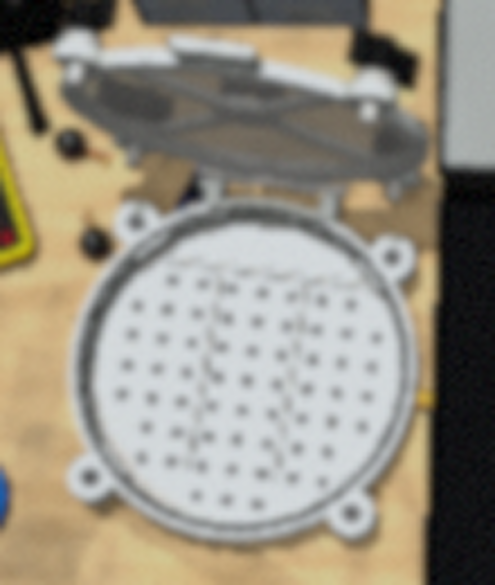

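The crops show the packs' labels with their leads toward the robot. A magnifier clip ends close to pack 0's plug at crop (205,268). The chamber's four lug holes are at crop (137,222), (390,257), (90,477) and (351,514). Next: chamber pose from both views, pack poses, and obstacles.

```bash
python3 - <<'E'
from h import *
d=load("top");s=load("scene")
im=s["color"]
a=cv2.resize(im[190:310,335:455],None,fx=5,fy=5,interpolation=cv2.INTER_CUBIC)
b=cv2.resize(im[105:230,170:280],None,fx=4.8,fy=4.8,interpolation=cv2.INTER_CUBIC)
cv2.imwrite("pics/s2.png",np.hstack([a[:,:,::-1][:, :260*2//2*1+0] if 0 else cv2.resize(a[:,:,::-1],(400,400)),cv2.resize(b[:,:,::-1],(352,400))]))
def tri(u1,u2):
    A=[];B=[]
    for D,(u,v) in((d,u1),(s,u2)):
        P=D["K"]@np.c_[D["R"],D["t"]]
        for r,w in((0,u),(1,v)): A.append(w*P[2,:3]-P[r,:3]);B.append(P[r,3]-w*P[2,3])
    return np.linalg.lstsq(np.array(A),np.array(B),rcond=None)[0].round(4)
print("lens",tri((398,225),(363,226)))
L=np.array([(137,222),(390,257),(351,514),(90,477)])/4.5+[150,130]
for z in(.04,.05):
    W=np.array([ray(d,u,v,z)[:2] for u,v in L]);c=W.mean(0)
    x=(W[0]+W[1]-W[2]-W[3]);print(z,c,np.degrees(np.arctan2(x[1],x[0])),np.linalg.norm(W-c,axis=1))
print("box edge",ray(d,354,200,.12),ray(d,354,260,.12))
E
```

```text
lens [ 0.3991 -0.2312  0.2206]
0.04 [0.47707701 0.32497256] -8.16639260932091 [0.12683194 0.12597102 0.12747963 0.12658721]
0.05 [0.47509036 0.32345761] -8.166392609320926 [0.12604218 0.12518662 0.12668584 0.12579897]
box edge [ 0.49151862 -0.1276087   0.12      ] [ 0.3152222  -0.12152057  0.12      ]
```

View pics/s2.png

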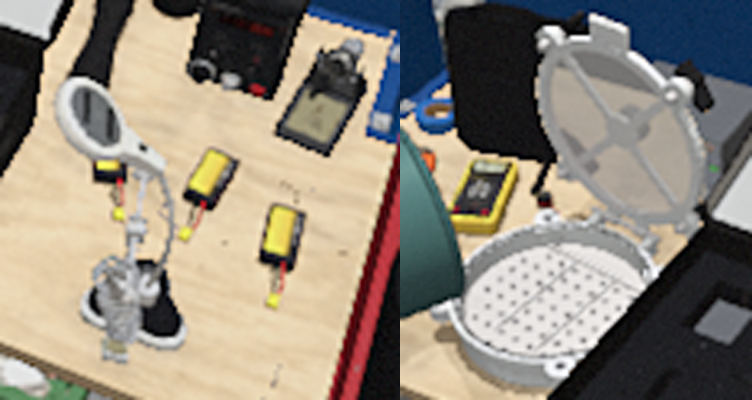

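The second pair shows the magnifier lens standing tall, near (0.40,-0.23,0.22) and above the near end of packs 0 and 1. I need the wrist height to plan clearance there.

```bash
cat >> h.py <<'E'
def tri(d,s,u1,u2):
    A=[];B=[]
    for D,(u,v) in((d,u1),(s,u2)):
        P=D["K"]@np.c_[D["R"],D["t"]]
        for r,w in((0,u),(1,v)): A.append(w*P[2,:3]-P[r,:3]);B.append(P[r,3]-w*P[2,3])
    return np.linalg.lstsq(np.array(A),np.array(B),rcond=None)[0].round(4)
E
python3 - <<'E'
from h import *
d=load("top");s=load("scene")
for z in(.23,.35,.45,.55): print(z,proj(d,(.229,.5,z)).round(),proj(s,(.229,.5,z)).round())
print(tri(d,s,(398,206),(378.5,236.5)),tri(d,s,(413,223),(378.5,236.5)))
for n in [(398,206),(403,209)]:
  for z in (0.1,.15,.2): 
    X=ray(d,*n,z); print(n,X.round(3),proj(s,X).round(1))
# lens ring extents top
for p in ((387,225),(411,225),(398,212),(398,238)): print(ray(d,*p,.22).round(3))
E
python3 -m creep '[[[0,0,-0.12],[0,0,0],-0.3],[[0,0,-0.24],[0,0,0],-0.3],[[0,0,-0.36],[0,0,0],-0.3],[[0,0,-0.48],[0,0,-0.02],-0.3],[[0,0,-0.43],[0,0,-0.04],-0.3],[[0,0,-0.43],[0,0,-0.06],-0.3],[[0,0,-0.43],[0,0,-0.08],-0.3],[[0,0,-0.43],[0,0,-0.1],-0.3],[[0,0,-0.43],[0,0,-0.12],-0.3],[[0,0,-0.43],[0,0,-0.12],-0.3]]' 40
python3 -c "
from workcell import observe
s=observe();print(s['q'],s['tool_pos'],s['eef_rot'],s['grip_width'])"
```

```text
0.23 [125. 290.] [118. 182.]
0.35 [110. 288.] [106. 151.]
0.45 [ 96. 286.] [ 94. 121.]
0.55 [ 79. 283.] [80. 86.]
[ 0.4765 -0.262   0.1111] [ 0.4089 -0.2787  0.1913]
(398, 206) [ 0.477 -0.26   0.1  ] [374.8 239.2]
(398, 206) [ 0.466 -0.249  0.15 ] [372.8 229.3]
(398, 206) [ 0.456 -0.238  0.2  ] [370.6 218.7]
(403, 209) [ 0.467 -0.275  0.1  ] [378.4 242.8]
(403, 209) [ 0.457 -0.263  0.15 ] [376.4 232.8]
(403, 209) [ 0.447 -0.252  0.2  ] [374.2 222.2]
[ 0.399 -0.201  0.22 ]
[ 0.399 -0.266  0.22 ]
[ 0.435 -0.233  0.22 ]
[ 0.363 -0.229  0.22 ]
t: 1.1
tool_pos: [0.2296, 0.5006, 0.3543]
eef_rot: [3.137, 0.003, -3.141]
wrist_force: [-0.2, -0.5, 0.3]
grip_width: 0.0556
gripper_force: 0.0
[ 1.03789195e+00  9.46155089e-02  1.12086889e+00  9.67689536e-07
  1.92061379e+00 -5.33099779e-01] [0.2295595  0.50060902 0.35425842] [ 3.13686015e+00  2.79152433e-03 -3.14140353e+00] 0.055606792902514766
```

```bash
cat >> h.py <<'E'
from scipy.spatial.transform import Rotation as Ro
from workcell import observe
def go(p,rpy):
    o=observe();A=Ro.from_euler("xyz",o["eef_rot"]);B=Ro.from_euler("xyz",rpy)
    print("turn",(A.inv()*B).as_rotvec().round(3),"shift",A.inv().apply(np.array(p)-o["tool_pos"]).round(4),"w",round(o["grip_width"],4),"t",o["t"])
def down(x,y,z,yaw): go((x,y,z),(np.pi,0,yaw))
E
python3 -c "
from h import *
down(.536,-.3985,.3,3.295)"
```

```text
turn [ 0.005  0.003 -0.153] shift [-0.3061 -0.8994  0.0509] w 0.0556 t 1.1
```

```bash

python3 -m creep '[[[0,0,-0.153],[-0.306,-0.9,0.0],-0.1],[[0,0,-0.153],[-0.306,-0.9,0.0],-0.1],[[0,0,-0.153],[-0.306,-0.9,0.0],-0.1],[[0,0,-0.153],[-0.306,-0.9,0.0],-0.1],[[0,0,-0.153],[-0.306,-0.9,0.0],-0.1],[[0,0,-0.153],[-0.306,-0.9,0.0],-0.1],[[0,0,-0.153],[-0.306,-0.9,0.0],-0.1],[[0,0,-0.153],[-0.306,-0.9,0.0],-0.1],[[0,0,-0.153],[-0.306,-0.9,0.0],-0.1],[[0,0,-0.153],[-0.306,-0.9,0.0],-0.1]]'
python3 -c "
from h import *
down(.536,-.3985,.1,3.295)"
```

```text
t: 2.1
tool_pos: [0.3897, 0.0255, 0.3498]
eef_rot: [3.141, -0.001, -2.988]
wrist_force: [1.0, 1.2, 0.6]
grip_width: 0.0467
gripper_force: 0.0
turn [ 0.001 -0.001 -0.   ] shift [-0.0801 -0.4415  0.2494] w 0.0467 t 2.1
```

```bash

python3 -m creep '[[[0,0,0],[-0.08,-0.4415,0.0],-0.4],[[0,0,0],[-0.08,-0.4415,0.0],-0.4],[[0,0,0],[-0.08,-0.4415,0.0],-0.4],[[0,0,0],[-0.08,-0.4415,0.0],-0.4],[[0,0,0],[-0.08,-0.4415,0.0],-0.4],[[0,0,0],[-0.08,-0.4415,0.0],-0.4],[[0,0,0],[-0.08,-0.4415,0.0],-0.4],[[0,0,0],[-0.08,-0.4415,0.0],-0.4],[[0,0,0],[-0.08,-0.4415,0.0],-0.4],[[0,0,0],[-0.08,-0.4415,0.0],-0.4]]'
python3 - <<'E'
from h import *
from workcell import snapshot
s=snapshot("scene");d=snapshot("top");np.savez("scene1.npz",**s);np.savez("top1.npz",**d)
im=s["color"];b=cv2.resize(im[95:235,165:275],None,fx=4.2,fy=4.2,interpolation=cv2.INTER_CUBIC)
cv2.imwrite("pics/s3.png",b[:,:,::-1])
down(.536,-.3985,.05,3.295)
E
```

```text
t: 3.1
tool_pos: [0.5369, -0.4027, 0.3413]
eef_rot: [3.134, -0.009, -2.994]
wrist_force: [-0.0, 0.1, -1.8]
grip_width: 0.0598
gripper_force: 0.0
turn [ 0.006 -0.005 -0.002] shift [-0.0009 -0.0025  0.2965] w 0.0597 t 3.2
```

View pics/s3.png

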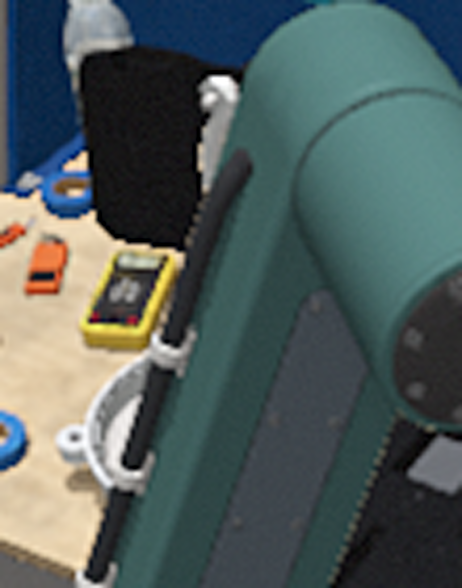

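The elbow hides the chamber from the scene camera here, so I'll carry on with pack 2.

```bash

python3 -m creep '[[[0,0,0],[0,0,0.05],-0.4],[[0,0,0],[0,0,0.1],-0.4],[[0,0,0],[0,0,0.15],-0.4],[[0,0,0],[0,0,0.2],-0.4],[[0,0,0],[0,0,0.25],-0.4],[[0,0,0],[0,0,0.28],-0.4],[[0,0,0],[0,0,0.28],-0.4],[[0,0,0],[0,0,0.28],-0.4],[[0,0,0],[0,0,0.28],-0.4],[[0,0,0],[0,0,0.28],-0.4]]'
python3 - <<'E'
from h import *
from workcell import snapshot
d=snapshot("top")
im=d["color"];b=cv2.resize(im[150:260,350:470],None,fx=5,fy=5,interpolation=cv2.INTER_CUBIC)
s=snapshot("scene");im=s["color"];a=cv2.resize(im[190:310,350:450],(400,480),interpolation=cv2.INTER_CUBIC)
cv2.imwrite("pics/p4.png",np.hstack([cv2.resize(b,(396,480))[:,:,::-1],a[:,:,::-1]]))
down(.536,-.3985,.005,3.295)
E
```

```text
t: 4.2
tool_pos: [0.5381, -0.3977, 0.0755]
eef_rot: [-3.136, 0.004, -2.988]
wrist_force: [-0.5, 0.6, 0.7]
grip_width: 0.0596
gripper_force: 0.0
turn [-0.003  0.003 -0.   ] shift [ 0.0018 -0.0006  0.0691] w 0.0599 t 4.3
```

View pics/p4.png

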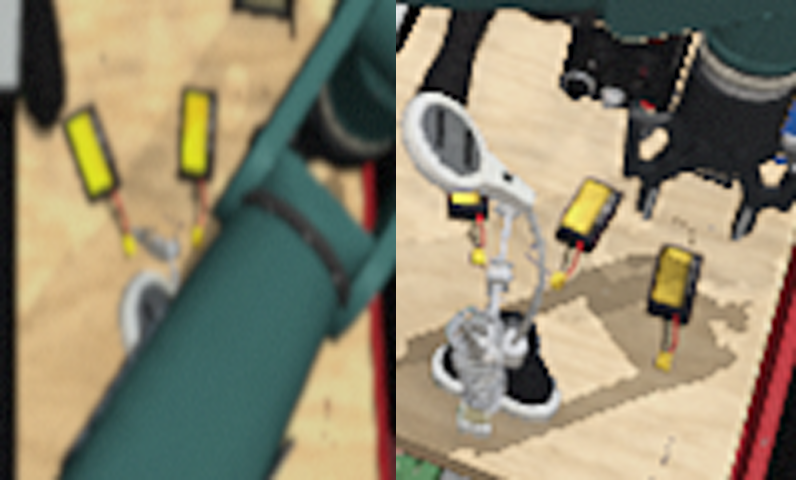

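```bash
python3 - <<'E'
from h import *
s=load("scene1")
for z in(.0755,.08,.085):print(z,proj(s,(.538,-.3977,z)).round(1))
print(ray(s,424.75,245.9,.08).round(4))
E
python3 -m creep '[[[0,0,0],[0.001,-0.001,0.03],-0.4],[[0,0,0],[0.0015,-0.001,0.06],-0.4],[[0,0,0],[0.0018,-0.001,0.07],-0.4],[[0,0,0],[0.0018,-0.001,0.07],-0.4],[[0,0,0],[0.0018,-0.001,0.07],0.4],[[0,0,0],[0.0018,-0.001,0.07],0.4],[[0,0,0],[0.0018,-0.001,0.07],0.4],[[0,0,0],[0.0018,-0.001,0.07],0.4],[[0,0,0],[0.0018,-0.001,0.07],0.4],[[0,0,0],[0.0018,-0.001,0.07],0.4]]' 40
```

```text
0.0755 [422.5 245.9]
0.08 [422.9 245. ]
0.085 [423.3 244. ]
[ 0.537  -0.4036  0.08  ]
t: 5.3
tool_pos: [0.5362, -0.3991, 0.0041]
eef_rot: [-3.138, 0.003, -2.988]
wrist_force: [0.1, -0.9, 6.3]
grip_width: 0.0332
gripper_force: 40.5
```

```bash

python3 -m creep '[[[0,0,0],[0,0,-0.03],0.4],[[0,0,0],[0,0,-0.07],0.4],[[0,0,0],[0,0,-0.12],0.4],[[0,0,0],[0,0,-0.17],0.4],[[0,0,0],[0,0,-0.22],0.4],[[0,0,0],[0,0,-0.27],0.4],[[0,0,0],[0,0,-0.29],0.4],[[0,0,0],[0,0,-0.29],0.4],[[0,0,0],[0,0,-0.29],0.4],[[0,0,0],[0,0,-0.29],0.4]]' 50
python3 - <<'E'
from h import *
d=load("top")
g=cv2.cvtColor(d["color"],cv2.COLOR_RGB2HSV)
m=cv2.inRange(g,(0,0,150),(180,45,255))
# rim circle in metric plane z=.05: rectify then Hough
H=np.float32([proj(d,(x,y,.05)) for x,y in((.62,.47),(.62,.17),(.32,.17),(.32,.47))])
M=cv2.getPerspectiveTransform(H,np.float32([(0,0),(600,0),(600,600),(0,600)]))
r=cv2.warpPerspective(d["color"],M,(600,600),flags=cv2.INTER_CUBIC)
gr=cv2.GaussianBlur(cv2.cvtColor(r,cv2.COLOR_RGB2GRAY),(7,7),0)
c=cv2.HoughCircles(gr,cv2.HOUGH_GRADIENT,1,100,param1=60,param2=20,minRadius=205,maxRadius=240)
for u,v,R in c[0][:4]: print("rim",.62-v/2000,.47-u/2000,R/2000)
cv2.imwrite("pics/rect.png",r[:,:,::-1])
down(.5033,.3801,.20,2.999)
E
```

```text
t: 6.3
tool_pos: [0.5341, -0.3973, 0.2875]
eef_rot: [3.137, -0.004, -2.988]
wrist_force: [-1.3, 0.2, -0.6]
grip_width: 0.0328
gripper_force: 49.8
rim 0.47224998 0.32225 0.10465
turn [ 0.004 -0.005  0.296] shift [-0.0885  0.7726  0.0909] w 0.0328 t 6.3
```

View pics/rect.png

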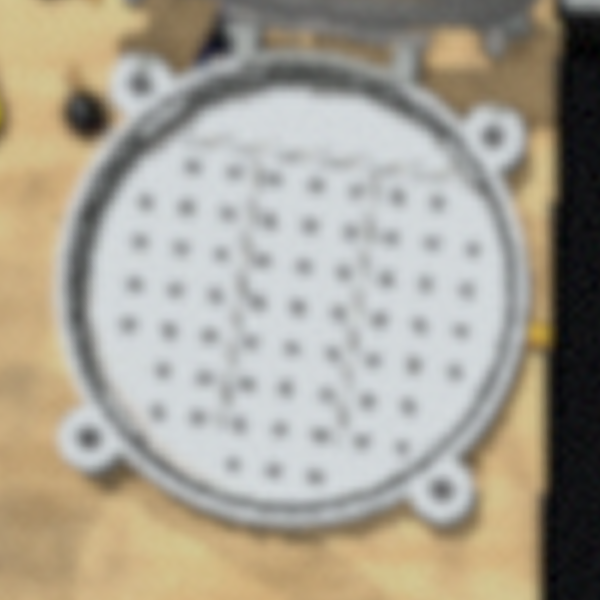

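C = (0.4757, 0.3238) and yaw = -8.1° come out consistently from lugs, ribs and strip. The pack is held at 32.8 mm width. Carry it to bay_0.

```bash

python3 -m creep '[[[0,0,0.03],[-0.01,0.03,0],0.4],[[0,0,0.06],[-0.01,0.07,0],0.4],[[0,0,0.09],[-0.02,0.12,0],0.4],[[0,0,0.12],[-0.03,0.17,0],0.4],[[0,0,0.15],[-0.04,0.22,0],0.4],[[0,0,0.18],[-0.05,0.27,0],0.4],[[0,0,0.2],[-0.05,0.32,0],0.4],[[0,0,0.22],[-0.06,0.37,0],0.4],[[0,0,0.25],[-0.065,0.42,0],0.4],[[0,0,0.296],[-0.07,0.46,0],0.4]]'
python3 -m creep '[[[0,0,0],[0,0.05,0],0.4],[[0,0,0],[0,0.1,0],0.4],[[0,0,0],[0,0.15,0],0.4],[[0,0,0],[0,0.2,0],0.4],[[0,0,0],[0,0.25,0],0.4],[[0,0,0],[0,0.28,0],0.4],[[0,0,0],[0,0.29,0],0.4],[[0,0,0],[0,0.29,0],0.4],[[0,0,0],[0,0.29,0],0.4],[[0,0,0],[0,0.29,0],0.4]]'
python3 - <<'E'
from h import *
down(.504,.3804,.10,3.0)
E
```

```text
t: 7.3
tool_pos: [0.5323, 0.0696, 0.2883]
eef_rot: [-3.141, -0.005, 2.998]
wrist_force: [0.4, -0.3, -1.2]
grip_width: 0.033
gripper_force: 49.7
t: 8.3
tool_pos: [0.5752, 0.3526, 0.2913]
eef_rot: [-3.141, -0.0, 2.997]
wrist_force: [-0.1, -0.6, 0.4]
grip_width: 0.0328
gripper_force: 49.8
turn [-0.001 -0.    -0.003] shift [0.0745 0.0173 0.1913] w 0.0328 t 8.3
```

```bash

python3 -m creep '[[[0,0,0],[0.04,0.01,0],0.4],[[0,0,0],[0.0745,0.0175,0],0.4],[[0,0,0],[0.0745,0.0175,0.05],0.4],[[0,0,0],[0.0745,0.0175,0.1],0.4],[[0,0,0],[0.0745,0.0175,0.15],0.4],[[0,0,0],[0.0745,0.0175,0.19],0.4],[[0,0,0],[0.0745,0.0175,0.21],0.4],[[0,0,0],[0.0745,0.0175,0.21],0.4],[[0,0,0],[0.0745,0.0175,0.21],0.4],[[0,0,0],[0.0745,0.0175,0.21],0.4]]'
python3 - <<'E'
from h import *
down(.504,.3804,.027,3.0)
E
```

```text
t: 9.3
tool_pos: [0.5055, 0.3827, 0.0846]
eef_rot: [3.138, 0.004, 2.998]
wrist_force: [0.5, 0.3, -0.6]
grip_width: 0.0329
gripper_force: 49.8
turn [ 0.003  0.004 -0.002] shift [ 0.0014 -0.0027  0.0576] w 0.0329 t 9.3
```

```bash

python3 -m creep '[[[0,0,0],[0.0014,-0.0027,0.02],0.4],[[0,0,0],[0.0014,-0.0027,0.035],0.4],[[0,0,0],[0.0014,-0.0027,0.045],0.4],[[0,0,0],[0.0014,-0.0027,0.052],0.4],[[0,0,0],[0.0014,-0.0027,0.056],0.4],[[0,0,0],[0.0014,-0.0027,0.058],0.4],[[0,0,0],[0.0014,-0.0027,0.058],0.4],[[0,0,0],[0.0014,-0.0027,0.058],0.4],[[0,0,0],[0.0014,-0.0027,0.058],0.4],[[0,0,0],[0.0014,-0.0027,0.058],0.4]]'
python3 -c "
from h import *
down(.504,.3804,.0265,3.0)"
```

```text
t: 10.3
tool_pos: [0.5024, 0.3802, 0.0262]
eef_rot: [3.141, 0.001, 2.999]
wrist_force: [-3.5, -1.6, 8.0]
grip_width: 0.0331
gripper_force: 50.8
turn [ 0.001  0.001 -0.001] shift [-0.0016  0.0004 -0.0003] w 0.0331 t 10.3
```

```bash

python3 -m creep '[[[0,0,0],[-0.0015,0,-0.001],0.4],[[0,0,0],[-0.0015,0,-0.001],0.3],[[0,0,0],[-0.0015,0,-0.001],0.1],[[0,0,0],[-0.0015,0,-0.001],0],[[0,0,0],[-0.0015,0,-0.001],-0.05],[[0,0,0],[-0.0015,0,-0.001],-0.05],[[0,0,0],[-0.0015,0,-0.01],-0.05],[[0,0,0],[-0.0015,0,-0.03],-0.05],[[0,0,0],[-0.0015,0,-0.07],-0.05],[[0,0,0],[-0.0015,0,-0.11],-0.05]]'
python3 -m creep '[[[0,0,0],[0,0,-0.05],-0.05],[[0,0,0],[0,0,-0.1],-0.05],[[0,0,0],[0.01,0,-0.15],-0.05],[[0,0,0],[0.02,-0.04,-0.16],-0.2],[[0,0,0],[0.02,-0.09,-0.16],-0.3],[[0,0,0],[0.02,-0.14,-0.16],-0.4],[[0,0,0],[0.02,-0.19,-0.16],-0.4],[[0,0,0],[0.02,-0.24,-0.16],-0.4],[[0,0,0],[0.02,-0.29,-0.16],-0.4],[[0,0,0],[0.02,-0.34,-0.16],-0.4]]'
python3 - <<'E'
from h import *
from workcell import snapshot
d=snapshot("top");np.savez("top2.npz",**d)
b=cv2.resize(d["color"][130:260,150:260],None,fx=4.5,fy=4.5,interpolation=cv2.INTER_CUBIC);cv2.imwrite("pics/c5.png",b[:,:,::-1])
down(.578,-.316,.28,np.pi-.032)
E
```

```text
t: 11.3
tool_pos: [0.5029, 0.3793, 0.134]
eef_rot: [-3.14, -0.002, 2.999]
wrist_force: [1.1, 0.5, 0.9]
grip_width: 0.0449
gripper_force: 0.0
t: 12.3
tool_pos: [0.4345, 0.0442, 0.2942]
eef_rot: [3.142, 0.002, 2.999]
wrist_force: [1.7, -1.3, -0.2]
grip_width: 0.0598
gripper_force: 0.0
turn [-0.007  0.001 -0.12 ] shift [-0.1961 -0.3269  0.0171] w 0.0598 t 12.35
```

View pics/c5.png

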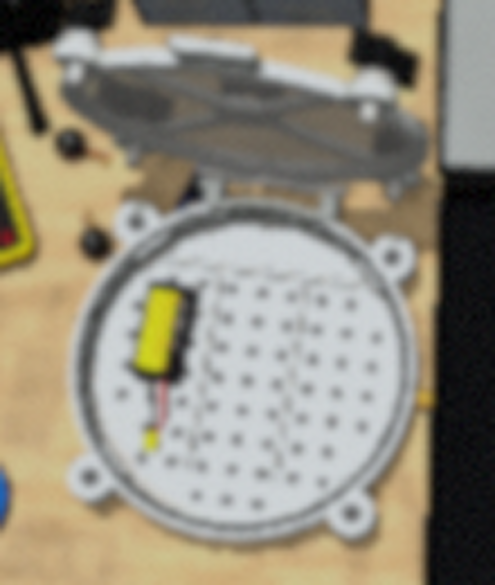

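Pack 2 lies in bay_0 with its lead toward the tab. Its label is at crop (160,330) and its plug at (150,438). I'll check its position in numbers while moving to pack 1.

```bash
cat > chk.py <<'E'
from h import *
import sys
C=np.array([.4757,.3238]);p=np.radians(-8.1);Rz=np.array([[np.cos(p),-np.sin(p)],[np.sin(p),np.cos(p)]])
d=load(sys.argv[1]);x0,y0,x1,y1=165,165,255,255
h=cv2.cvtColor(d["color"][y0:y1,x0:x1],cv2.COLOR_RGB2HSV);m=cv2.inRange(h,(22,150,110),(34,255,255))
k,l,st,c=cv2.connectedComponentsWithStats(m)
for i in range(1,k):
    if st[i,4]>4:
        u,v=c[i]+[x0,y0];z=.039 if st[i,4]>50 else .03
        print(st[i,4],"chamber mm",(Rz.T@(ray(d,u,v,z)[:2]-C)*1000).round(1))
E
python3 chk.py top2
python3 -m creep '[[[0,0,-0.01],[-0.02,-0.05,0],-0.4],[[0,0,-0.02],[-0.05,-0.09,0],-0.4],[[0,0,-0.04],[-0.08,-0.14,0],-0.4],[[0,0,-0.06],[-0.11,-0.18,0],-0.4],[[0,0,-0.08],[-0.14,-0.22,0],-0.4],[[0,0,-0.1],[-0.17,-0.27,0],-0.4],[[0,0,-0.12],[-0.195,-0.31,0],-0.4],[[0,0,-0.12],[-0.196,-0.327,0.02],-0.4],[[0,0,-0.12],[-0.196,-0.327,0.02],-0.4],[[0,0,-0.12],[-0.196,-0.327,0.02],-0.4]]'
python3 -c "
from h import *
down(.578,-.316,.006,3.11)"
```

```text
118 chamber mm [19.1 64.3]
5 chamber mm [ 1.000e-01 -1.238e+02]
t: 13.35
tool_pos: [0.5825, -0.3058, 0.272]
eef_rot: [3.14, -0.002, 3.118]
wrist_force: [-1.1, 0.2, 0.7]
grip_width: 0.0597
gripper_force: 0.0
turn [ 0.002 -0.002  0.008] shift [ 0.0037 -0.0109  0.266 ] w 0.0597 t 13.35
```

```bash

python3 -m creep '[[[0,0,0.008],[0.0037,-0.0135,0.03],-0.4],[[0,0,0.008],[0.0037,-0.0135,0.07],-0.4],[[0,0,0.008],[0.0037,-0.0135,0.12],-0.4],[[0,0,0.008],[0.0037,-0.0135,0.16],-0.4],[[0,0,0.008],[0.0037,-0.0135,0.19],-0.4],[[0,0,0.008],[0.0037,-0.0135,0.21],-0.4],[[0,0,0.008],[0.0037,-0.0135,0.21],-0.4],[[0,0,0.008],[0.0037,-0.0135,0.21],-0.4],[[0,0,0.008],[0.0037,-0.0135,0.21],-0.4],[[0,0,0.008],[0.0037,-0.0135,0.21],-0.4]]'
python3 -c "
from h import *
down(.578,-.319,.006,3.11)"
```

```text
t: 14.35
tool_pos: [0.5802, -0.3195, 0.0663]
eef_rot: [-3.139, 0.004, 3.111]
wrist_force: [0.9, -0.2, 1.0]
grip_width: 0.0597
gripper_force: 0.0
turn [-0.002  0.004  0.001] shift [0.0024 0.0005 0.0603] w 0.0597 t 14.35
```

```bash

python3 -m creep '[[[0,0,0],[0.0022,0,0.03],-0.4],[[0,0,0],[0.0022,0,0.05],-0.4],[[0,0,0],[0.0022,0,0.06],-0.4],[[0,0,0],[0.0022,0,0.06],-0.4],[[0,0,0],[0.0022,0,0.06],0.4],[[0,0,0],[0.0022,0,0.06],0.4],[[0,0,0],[0.0022,0,0.06],0.4],[[0,0,0],[0.0022,0,0.06],0.4],[[0,0,0],[0.0022,0,0.06],0.4],[[0,0,0],[0.0022,0,0.06],0.4]]' 50
python3 -m creep '[[[0,0,0],[0,0,-0.02],0.4],[[0,0,0],[0,0,-0.06],0.4],[[0,0,0],[0,0,-0.11],0.4],[[0,0,0],[0,0,-0.16],0.4],[[0,0,0],[0,0,-0.21],0.4],[[0,0,0],[0,0,-0.25],0.4],[[0,0,0],[0,0,-0.28],0.4],[[0,0,0.05],[0.02,0.05,-0.28],0.4],[[0,0,0.1],[0.03,0.1,-0.28],0.4],[[0,0,0.11],[0.04,0.15,-0.28],0.4]]'
python3 -c "
from h import *
down(.4955,.3205,.29,3.0)"
```

```text
t: 15.35
tool_pos: [0.578, -0.3199, 0.0057]
eef_rot: [-3.139, 0.004, 3.111]
wrist_force: [0.1, -1.3, 6.2]
grip_width: 0.0327
gripper_force: 49.6
t: 16.35
tool_pos: [0.5414, -0.1723, 0.2829]
eef_rot: [3.141, -0.0, 2.998]
wrist_force: [0.8, 0.6, -2.1]
grip_width: 0.0328
gripper_force: 49.0
turn [ 0.001 -0.    -0.002] shift [ 0.1159  0.4812 -0.0067] w 0.0328 t 16.35
```

```bash

python3 -m creep '[[[0,0,0],[0.012,0.048,-0.005],0.4],[[0,0,0],[0.024,0.096,-0.005],0.4],[[0,0,0],[0.035,0.144,-0.005],0.4],[[0,0,0],[0.047,0.192,-0.005],0.4],[[0,0,0],[0.058,0.24,-0.005],0.4],[[0,0,0],[0.07,0.288,-0.005],0.4],[[0,0,0],[0.081,0.336,-0.005],0.4],[[0,0,0],[0.093,0.384,-0.005],0.4],[[0,0,0],[0.104,0.432,-0.005],0.4],[[0,0,0],[0.116,0.48,-0.005],0.4]]'
python3 -m creep '[[[0,0,0],[0,0,0],0.4],[[0,0,0],[0,0,0.03],0.4],[[0,0,0],[0,0,0.07],0.4],[[0,0,0],[0,0,0.12],0.4],[[0,0,0],[0,0,0.16],0.4],[[0,0,0],[0,0,0.19],0.4],[[0,0,0],[0,0,0.21],0.4],[[0,0,0],[0,0,0.21],0.4],[[0,0,0],[0,0,0.21],0.4],[[0,0,0],[0,0,0.21],0.4]]'
python3 -c "
from h import *
down(.4955,.3205,.028,3.0)"
```

```text
t: 17.35
tool_pos: [0.4939, 0.3199, 0.288]
eef_rot: [-3.141, -0.0, 3.001]
wrist_force: [0.6, -0.1, -0.8]
grip_width: 0.0327
gripper_force: 49.0
t: 18.35
tool_pos: [0.496, 0.3184, 0.0805]
eef_rot: [3.139, 0.003, 3.001]
wrist_force: [-0.8, 0.4, -0.5]
grip_width: 0.0328
gripper_force: 49.2
turn [0.002 0.003 0.001] shift [0.0009 0.0019 0.0525] w 0.0328 t 18.35
```

```bash

python3 -m creep '[[[0,0,0],[0.001,0.002,0.02],0.4],[[0,0,0],[0.001,0.002,0.035],0.4],[[0,0,0],[0.001,0.002,0.043],0.4],[[0,0,0],[0.001,0.002,0.048],0.4],[[0,0,0],[0.001,0.002,0.052],0.4],[[0,0,0],[0.001,0.002,0.053],0.4],[[0,0,0],[0.001,0.002,0.053],0.4],[[0,0,0],[0.001,0.002,0.053],0.4],[[0,0,0],[0.001,0.002,0.053],0.4],[[0,0,0],[0.001,0.002,0.053],0.4]]'
python3 -c "
from h import *
down(.4955,.3205,.028,3.0)"
```

```text
t: 19.35
tool_pos: [0.4944, 0.3204, 0.0277]
eef_rot: [3.141, 0.001, 3.001]
wrist_force: [-3.1, -2.1, 7.4]
grip_width: 0.033
gripper_force: 50.0
turn [0.001 0.001 0.001] shift [-0.0011  0.0003 -0.0003] w 0.033 t 19.35
```

```bash

python3 -m creep '[[[0,0,0],[-0.0015,0,-0.001],0.4],[[0,0,0],[-0.0015,0,-0.001],0.3],[[0,0,0],[-0.0015,0,-0.001],0.1],[[0,0,0],[-0.0015,0,-0.001],0],[[0,0,0],[-0.0015,0,-0.001],-0.05],[[0,0,0],[-0.0015,0,-0.001],-0.05],[[0,0,0],[-0.0015,0,-0.01],-0.05],[[0,0,0],[-0.0015,0,-0.03],-0.05],[[0,0,0],[-0.0015,0,-0.07],-0.05],[[0,0,0],[-0.0015,0,-0.11],-0.05]]'
python3 -m creep '[[[0,0,0],[0,0,-0.05],-0.05],[[0,0,0],[0,0,-0.1],-0.05],[[0,0,0],[0,-0.02,-0.14],-0.05],[[0,0,-0.03],[0,-0.06,-0.16],-0.2],[[0,0,-0.08],[0,-0.11,-0.16],-0.3],[[0,0,-0.13],[0,-0.16,-0.16],-0.4],[[0,0,-0.2],[0,-0.21,-0.16],-0.4],[[0,0,-0.27],[0,-0.26,-0.16],-0.4],[[0,0,-0.34],[0,-0.31,-0.16],-0.4],[[0,0,-0.4],[0,-0.35,-0.16],-0.4]]'
python3 - <<'E'
from h import *
from workcell import snapshot
d=snapshot("top");np.savez("top3.npz",**d)
down(.5637,-.2168,.28,np.pi+.478)
E
python3 chk.py top3
```

```text
t: 20.35
tool_pos: [0.4949, 0.3197, 0.1362]
eef_rot: [-3.141, -0.002, 3.001]
wrist_force: [0.5, 0.3, -0.1]
grip_width: 0.0448
gripper_force: 0.0
t: 21.35
tool_pos: [0.4454, -0.0288, 0.2963]
eef_rot: [-3.14, 0.001, -2.881]
wrist_force: [0.4, -0.5, 0.6]
grip_width: 0.0598
gripper_force: 0.0
turn [-0.006 -0.002 -0.222] shift [-0.0687 -0.2068  0.0174] w 0.0597 t 21.4
118 chamber mm [19.1 64.3]
117 chamber mm [19.6  3.9]
```

```bash

python3 -m creep '[[[0,0,-0.03],[-0.01,-0.03,0],-0.4],[[0,0,-0.07],[-0.025,-0.07,0],-0.4],[[0,0,-0.12],[-0.04,-0.11,0],-0.4],[[0,0,-0.17],[-0.055,-0.15,0],-0.4],[[0,0,-0.21],[-0.065,-0.19,0],-0.4],[[0,0,-0.222],[-0.0687,-0.2068,0],-0.4],[[0,0,-0.222],[-0.0687,-0.2068,0.02],-0.4],[[0,0,-0.222],[-0.0687,-0.2068,0.06],-0.4],[[0,0,-0.222],[-0.0687,-0.2068,0.1],-0.4],[[0,0,-0.222],[-0.0687,-0.2068,0.12],-0.4]]'
python3 -c "
from h import *
down(.5637,-.2168,.0055,np.pi+.478)
print(observe()['q'])"
```

```text
t: 22.4
tool_pos: [0.5642, -0.2079, 0.1713]
eef_rot: [3.137, -0.004, -2.661]
wrist_force: [-0.0, 0.2, -0.3]
grip_width: 0.0598
gripper_force: 0.0
turn [ 0.005 -0.004  0.003] shift [ 0.004  -0.0085  0.1657] w 0.0598 t 22.4
[-4.47356388e-01  2.23521760e-01  1.33461716e+00  1.65779671e-04
  1.58952417e+00 -2.49893142e+00]
```

```bash

python3 -m creep '[[[0,0,0],[0.002,-0.004,0.0],-0.4],[[0,0,0],[0.004,-0.0085,0.03],-0.4],[[0,0,0],[0.004,-0.0085,0.07],-0.4],[[0,0,0],[0.004,-0.0085,0.1],-0.4],[[0,0,0],[0.004,-0.0085,0.12],-0.4],[[0,0,0],[0.004,-0.0085,0.12],-0.4],[[0,0,0],[0.004,-0.0085,0.12],-0.4],[[0,0,0],[0.004,-0.0085,0.12],-0.4],[[0,0,0],[0.004,-0.0085,0.12],-0.4],[[0,0,0],[0.004,-0.0085,0.12],-0.4]]'
python3 -c "
from h import *
down(.5637,-.2168,.0055,np.pi+.478)"
```

```text
t: 23.4
tool_pos: [0.5671, -0.2186, 0.0571]
eef_rot: [-3.139, 0.002, -2.66]
wrist_force: [0.2, 0.2, 0.1]
grip_width: 0.0595
gripper_force: 0.0
turn [-0.002  0.002  0.003] shift [0.0022 0.0033 0.0516] w 0.0595 t 23.4
```

```bash

python3 -m creep '[[[0,0,0],[0.0022,0.003,0.02],-0.4],[[0,0,0],[0.0022,0.003,0.04],-0.4],[[0,0,0],[0.0022,0.003,0.0515],-0.4],[[0,0,0],[0.0022,0.003,0.0515],-0.4],[[0,0,0],[0.0022,0.003,0.0515],0.4],[[0,0,0],[0.0022,0.003,0.0515],0.4],[[0,0,0],[0.0022,0.003,0.0515],0.4],[[0,0,0],[0.0022,0.003,0.0515],0.4],[[0,0,0],[0.0022,0.003,0.0515],0.4],[[0,0,0],[0.0022,0.003,0.0515],0.4]]' 50
python3 -m creep '[[[0,0,0],[0,0,-0.02],0.4],[[0,0,0],[0,0,-0.06],0.4],[[0,0,0],[0,0,-0.11],0.4],[[0,0,0],[0,0,-0.16],0.4],[[0,0,0],[0,0,-0.21],0.4],[[0,0,0],[0,0,-0.25],0.4],[[0,0,0],[0,0,-0.28],0.4],[[0,0,0.1],[0,0.03,-0.28],0.4],[[0,0,0.2],[0,0.07,-0.28],0.4],[[0,0,0.3],[0,0.11,-0.28],0.4]]'
python3 -c "
from h import *
down(.487,.2611,.285,3.0)"
```

```text
t: 24.4
tool_pos: [0.564, -0.2171, 0.0055]
eef_rot: [-3.139, 0.002, -2.66]
wrist_force: [1.2, 0.0, 5.5]
grip_width: 0.0329
gripper_force: 49.6
t: 25.4
tool_pos: [0.511, -0.1183, 0.2831]
eef_rot: [3.141, -0.001, -2.966]
wrist_force: [-0.2, 0.3, -0.3]
grip_width: 0.0331
gripper_force: 49.0
turn [ 0.001 -0.001  0.318] shift [-0.0427  0.3777 -0.0016] w 0.0331 t 25.4
```

```bash

python3 -m creep '[[[0,0,0.04],[-0.004,0.04,-0.004],0.4],[[0,0,0.08],[-0.009,0.08,-0.004],0.4],[[0,0,0.12],[-0.014,0.125,-0.004],0.4],[[0,0,0.16],[-0.019,0.17,-0.004],0.4],[[0,0,0.2],[-0.024,0.215,-0.004],0.4],[[0,0,0.24],[-0.029,0.26,-0.004],0.4],[[0,0,0.28],[-0.034,0.3,-0.004],0.4],[[0,0,0.318],[-0.039,0.345,-0.004],0.4],[[0,0,0.318],[-0.0427,0.3777,-0.004],0.4],[[0,0,0.318],[-0.0427,0.3777,-0.004],0.4]]'
python3 -m creep '[[[0,0,0],[0,0,0],0.4],[[0,0,0],[0,0,0.03],0.4],[[0,0,0],[0,0,0.07],0.4],[[0,0,0],[0,0,0.12],0.4],[[0,0,0],[0,0,0.16],0.4],[[0,0,0],[0,0,0.19],0.4],[[0,0,0],[0,0,0.205],0.4],[[0,0,0],[0,0,0.205],0.4],[[0,0,0],[0,0,0.205],0.4],[[0,0,0],[0,0,0.205],0.4]]'
python3 -c "
from h import *
down(.487,.2611,.0275,3.0)"
```

```text
t: 26.4
tool_pos: [0.4845, 0.2638, 0.2865]
eef_rot: [3.141, -0.003, 3.011]
wrist_force: [-0.0, -0.2, -0.1]
grip_width: 0.0324
gripper_force: 49.1
t: 27.4
tool_pos: [0.4877, 0.2605, 0.0856]
eef_rot: [3.139, 0.004, 3.004]
wrist_force: [0.1, 0.8, -0.0]
grip_width: 0.0328
gripper_force: 49.1
turn [0.003 0.004 0.004] shift [0.001  0.0003 0.0581] w 0.0328 t 27.4
```

```bash

python3 -m creep '[[[0,0,0.003],[0.0005,0.0005,0.02],0.4],[[0,0,0.003],[0.0005,0.0005,0.035],0.4],[[0,0,0.003],[0.0005,0.0005,0.045],0.4],[[0,0,0.003],[0.0005,0.0005,0.052],0.4],[[0,0,0.003],[0.0005,0.0005,0.056],0.4],[[0,0,0.003],[0.0005,0.0005,0.0585],0.4],[[0,0,0.003],[0.0005,0.0005,0.0585],0.4],[[0,0,0.003],[0.0005,0.0005,0.0585],0.4],[[0,0,0.003],[0.0005,0.0005,0.0585],0.4],[[0,0,0.003],[0.0005,0.0005,0.0585],0.4]]'
python3 -c "
from h import *
down(.487,.2611,.0275,3.0)"
```

```text
t: 28.4
tool_pos: [0.4856, 0.2609, 0.0275]
eef_rot: [3.141, 0.001, 3.002]
wrist_force: [-6.3, -2.1, 12.6]
grip_width: 0.0331
gripper_force: 50.4
turn [0.    0.001 0.002] shift [-0.0013  0.0004  0.    ] w 0.0331 t 28.4
```

```bash

python3 -m creep '[[[0,0,0],[-0.0015,0,-0.001],0.4],[[0,0,0],[-0.0015,0,-0.001],0.3],[[0,0,0],[-0.0015,0,-0.001],0.1],[[0,0,0],[-0.0015,0,-0.001],0],[[0,0,0],[-0.0015,0,-0.001],-0.05],[[0,0,0],[-0.0015,0,-0.001],-0.05],[[0,0,0],[-0.0015,0,-0.01],-0.05],[[0,0,0],[-0.0015,0,-0.03],-0.05],[[0,0,0],[-0.0015,0,-0.07],-0.05],[[0,0,0],[-0.0015,0,-0.11],-0.05]]'
python3 -m creep '[[[0,0,0],[0,0,-0.05],-0.05],[[0,0,0],[0,0,-0.1],-0.05],[[0,0,0],[0.02,-0.02,-0.14],-0.05],[[0,0,0],[0.03,-0.06,-0.17],0],[[0,0,0],[0.04,-0.1,-0.2],0.5],[[0,0,0],[0.05,-0.14,-0.23],1],[[0,0,0],[0.05,-0.18,-0.25],1],[[0,0,0],[0.05,-0.21,-0.25],1],[[0,0,0],[0.05,-0.23,-0.25],1],[[0,0,0],[0.05,-0.23,-0.25],1]]'
cat >> h.py <<'E'
C=np.array([.4757,.3238,0]);PS=np.radians(-8.1);RZ=Ro.from_euler("z",PS)
def ch(x,y,z,yaw=3.0): # go to a chamber-frame point, tool down
    down(*(C+RZ.apply([x,y,z])),yaw)
def now(): return (RZ.inv().apply(observe()["tool_pos"]-C)).round(4)
E
python3 - <<'E'
from h import *
from workcell import snapshot
d=snapshot("top");np.savez("top4.npz",**d);s=snapshot("scene");np.savez("scene4.npz",**s)
b=cv2.resize(d["color"][130:260,150:260],(396,468),interpolation=cv2.INTER_CUBIC)
a=cv2.resize(s["color"][105:225,180:280],(390,468),interpolation=cv2.INTER_CUBIC)
cv2.imwrite("pics/c6.png",np.hstack([b,a])[:,:,::-1])
print(now());ch(.17,0,.40)
E
python3 chk.py top4
```

```text
t: 29.4
tool_pos: [0.4863, 0.2602, 0.1352]
eef_rot: [-3.141, -0.002, 3.002]
wrist_force: [1.2, -0.7, -0.4]
grip_width: 0.0448
gripper_force: 0.0
t: 30.4
tool_pos: [0.4049, 0.0378, 0.3855]
eef_rot: [-3.141, 0.002, 2.998]
wrist_force: [0.3, 0.5, -0.3]
grip_width: 0.0002
gripper_force: 0.0
[-0.0298 -0.2912  0.3847]
turn [0.001 0.001 0.001] shift [-0.2     0.2911 -0.0149] w -0.0 t 30.5
118 chamber mm [19.1 64.3]
116 chamber mm [19.7  3.8]
119 chamber mm [ 19.6 -56.1]
```

View pics/c6.png

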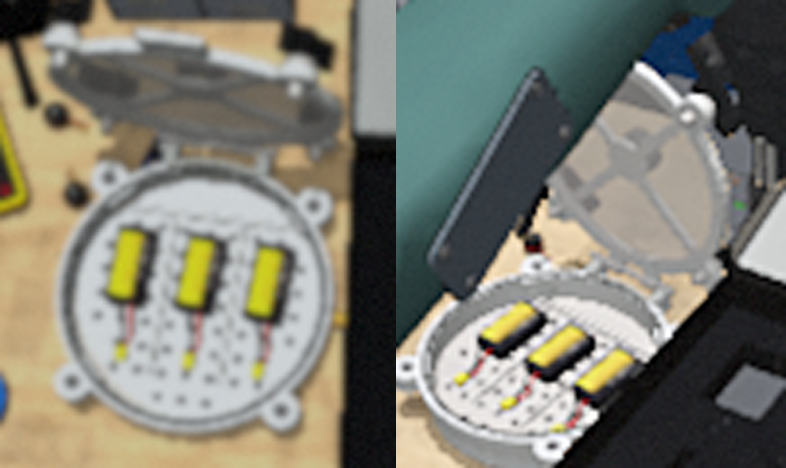

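All three packs lie in a row, with labels at x 19.1, 19.7 and 19.6 mm, equally spaced by 60 mm, and leads toward the tab. Next is the lid: go behind the tab with the fingers shut.

```bash
python3 - <<'E'
from h import *
d=load("top4")
for f in(1.5,1.6,1.7):
    print(f,proj(d,C+RZ.apply([.13-.274*np.cos(f)+.005*np.sin(f),0,.052+.274*np.sin(f)+.005*np.cos(f)])))
E
python3 -m creep '[[[0,0,0],[0,0.04,0],1],[[0,0,0],[0,0.09,-0.015],1],[[0,0,0],[0,0.14,-0.02],1],[[0,0,0],[0,0.19,-0.02],1],[[0,0,0],[0,0.24,-0.02],1],[[0,0,0],[0,0.29,-0.02],1],[[0,0,0],[-0.04,0.291,-0.02],1],[[0,0,0],[-0.09,0.291,-0.02],1],[[0,0,0],[-0.14,0.291,-0.02],1],[[0,0,0],[-0.19,0.291,-0.02],1]]'
python3 - <<'E'
from h import *
from workcell import snapshot
s=snapshot("scene");np.savez("scene5.npz",**s)
print(now());ch(.175,0,.29)
E
```

```text
1.5 [195.24052182 147.20504979]
1.6 [196.9758219  137.21669173]
1.7 [198.8532619  127.71540933]
t: 31.5
tool_pos: [0.6346, 0.3036, 0.4039]
eef_rot: [3.141, -0.0, 3.006]
wrist_force: [0.2, 0.5, 1.4]
grip_width: -0.0001
gripper_force: 0.0
[0.1702 0.0016 0.3943]
turn [-0.005 -0.004 -0.002] shift [-0.0052 -0.0011  0.1043] w 0.0001 t 31.55
```

```bash

python3 -m creep '[[[0,0,0],[-0.006,-0.001,0],1],[[0,0,0],[-0.006,-0.001,0.02],1],[[0,0,0],[-0.006,-0.001,0.04],1],[[0,0,0],[-0.006,-0.001,0.06],1],[[0,0,0],[-0.006,-0.001,0.08],1],[[0,0,0],[-0.006,-0.001,0.1],1],[[0,0,0],[-0.006,-0.001,0.105],1],[[0,0,0],[-0.006,-0.001,0.105],1],[[0,0,0],[-0.006,-0.001,0.105],1],[[0,0,0],[-0.006,-0.001,0.105],1]]'
python3 - <<'E'
from h import *
print(now())
n=now()
# path: tool-frame shifts from now
for f in np.linspace(1.5,0,16):
    x=.13-.255*np.cos(f)+.021*np.sin(f);z=.052+.255*np.sin(f)+.010*np.cos(f)-.018*np.sin(f)**4
    print(round(f,2),"shift",round(-(x-n[0]),3),round(-(z-n[2]),3))
E
```

```text
t: 32.55
tool_pos: [0.6399, 0.3, 0.3018]
eef_rot: [3.14, 0.003, 3.002]
wrist_force: [-0.7, -0.3, 0.8]
grip_width: -0.0001
gripper_force: 0.0
[ 0.1659 -0.0004  0.3018]
1.5 shift 0.033 0.013
1.4 shift 0.059 0.014
1.3 shift 0.084 0.017
1.2 shift 0.109 0.022
1.1 shift 0.133 0.029
1.0 shift 0.156 0.039
0.9 shift 0.178 0.051
0.8 shift 0.198 0.065
0.7 shift 0.217 0.081
0.6 shift 0.235 0.099
0.5 shift 0.25 0.12
0.4 shift 0.263 0.142
0.3 shift 0.273 0.165
0.2 shift 0.282 0.189
0.1 shift 0.288 0.214
0.0 shift 0.291 0.24
```

```bash

python3 -m creep '[[[0,0,0],[0.015,0,0.01],1],[[0,0,0],[0.033,0,0.013],1],[[0,0,0],[0.046,0,0.014],1],[[0,0,0],[0.059,0,0.014],1],[[0,0,0],[0.072,0,0.016],1],[[0,0,0],[0.084,0,0.017],1],[[0,0,0],[0.097,0,0.02],1],[[0,0,0],[0.109,0,0.022],1],[[0,0,0],[0.12,0,0.025],1],[[0,0,0],[0.133,0,0.029],1]]'
python3 - <<'E'
from h import *
from workcell import snapshot
s=snapshot("scene");np.savez("scene5.npz",**s)
a=cv2.resize(s["color"][60:230,150:290],(560,600),interpolation=cv2.INTER_CUBIC)
cv2.imwrite("pics/l7.png",a[:,:,::-1]);print(now())
E
```

```text
t: 33.55
tool_pos: [0.5087, 0.3181, 0.2714]
eef_rot: [3.14, 0.003, 3.001]
wrist_force: [2.7, -0.2, -0.4]
grip_width: 0.0
gripper_force: 0.8
[ 0.0308 -0.0008  0.2709]
```

View pics/l7.png

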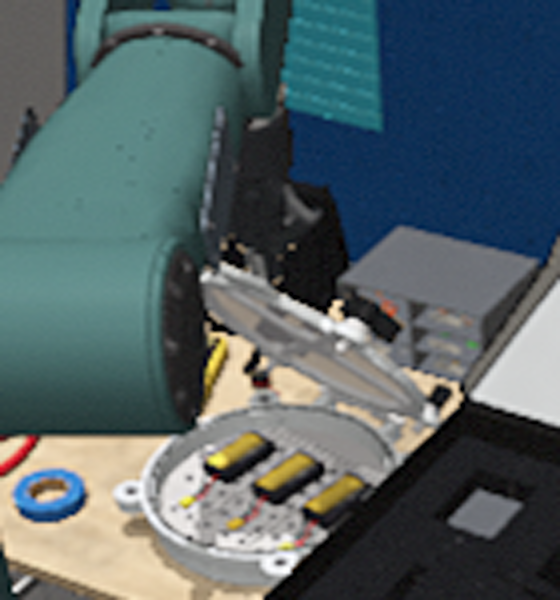

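The lid follows the finger (tab edge near crop (205,275)) and the packs are undisturbed. Continue the arc.

```bash

python3 -m creep '[[[0,0,0],[0.012,0,0.005],1],[[0,0,0],[0.023,0,0.01],1],[[0,0,0],[0.045,0,0.022],1],[[0,0,0],[0.065,0,0.036],1],[[0,0,0],[0.084,0,0.052],1],[[0,0,0],[0.102,0,0.07],1],[[0,0,0],[0.117,0,0.091],1],[[0,0,0],[0.13,0,0.113],1],[[0,0,0],[0.14,0,0.136],1],[[0,0,0],[0.149,0,0.158],1]]'
python3 -m creep '[[[0,0,0],[0.003,0,0.012],1],[[0,0,0],[0.006,0,0.025],1],[[0,0,0],[0.006,0,0.035],1],[[0,0,0],[0.007,0,0.042],1],[[0,0,0],[0.007,0,0.046],1],[[0,0,0],[0.007,0,0.049],1],[[0,0,0],[0.007,0,0.051],1],[[0,0,0],[0.007,0,0.053],1],[[0,0,0],[0.007,0,0.053],1],[[0,0,0],[0.007,0,0.053],1]]'
python3 - <<'E'
from h import *
print(now())
E
```

```text
t: 34.6
tool_pos: [0.3604, 0.3393, 0.1125]
eef_rot: [3.14, 0.001, 3.002]
wrist_force: [-0.1, 0.0, -0.2]
grip_width: 0.0001
gripper_force: 0.2
t: 35.6
tool_pos: [0.3541, 0.34, 0.062]
eef_rot: [3.141, 0.001, 3.002]
wrist_force: [-3.3, -3.5, 10.0]
grip_width: 0.0003
gripper_force: 5.0
[-0.1227 -0.0011  0.062 ]
```

The lid is shut: the tip rests on the tab at z = 0.062. Back off and look at the screws.

```bash

python3 -m creep '[[[0,0,0],[0,0,0.001],1],[[0,0,0],[0,0,0.001],1],[[0,0,0],[0,0,-0.02],1],[[0,0,0],[0,0,-0.06],1],[[0,0,0],[0,-0.02,-0.1],0.42],[[0,0,0],[0,-0.06,-0.14],0.42],[[0,0,0],[0,-0.11,-0.17],0.42],[[0,0,0],[0,-0.16,-0.2],0.42],[[0,0,0],[0,-0.21,-0.22],0.42],[[0,0,0],[0,-0.25,-0.22],0.42]]'
python3 - <<'E'
from h import *
from workcell import snapshot
d=snapshot("top");np.savez("top6.npz",**d);s=snapshot("scene");np.savez("scene6.npz",**s)
b=cv2.resize(d["color"][150:260,155:260],(504,528),interpolation=cv2.INTER_CUBIC)
cv2.imwrite("pics/c8.png",b[:,:,::-1]);print(now(),observe()["grip_width"])
g=cv2.cvtColor(d["color"],cv2.COLOR_RGB2GRAY)
for i,a in enumerate((135,45,-45,-135)):
    a=np.radians(a);X=C+RZ.apply([.126*np.cos(a),.126*np.sin(a),.094]);u=proj(d,X)
    x0,y0=(u-13).round().astype(int)
    m=(g[y0:y0+27,x0:x0+27]<75).astype(np.uint8)
    k,l,st,c=cv2.connectedComponentsWithStats(m)
    j=[j for j in range(1,k) if st[j,4]>12]
    for q in j:
        P=np.argwhere(l==q)[:,::-1]+[x0,y0];W=np.array([ray(d,*p,.094)[:2] for p in P]);W=RZ.inv().apply(np.c_[W-C[:2],0*W[:,0]])[:,:2]
        ev,V=np.linalg.eigh(np.cov(W.T));print(i+1,u.round(1),len(W),"ctr",(W.mean(0)*1000).round(1),"dir",np.degrees(np.arctan2(V[1,1],V[0,1])).round(1),(np.sqrt(ev)*1000).round(1))
E
```

```text
t: 36.6
tool_pos: [0.3212, 0.1059, 0.2799]
eef_rot: [3.14, 0.006, 3.004]
wrist_force: [0.4, -0.9, -0.6]
grip_width: 0.025
gripper_force: 0.0
[-0.1214 -0.2408  0.2797] 0.024646278587326334
1 [166.8 233.7] 36 ctr [-101.7   75.8] dir -141.5 [3.1 9.3]
2 [177.2 175.8] 76 ctr [76.4 94.1] dir 136.5 [ 5.  16.2]
3 [235.6 183.4] 50 ctr [  92.6 -128. ] dir -172.1 [ 1.5 23. ]
3 [235.6 183.4] 14 ctr [102.8 -77.6] dir -142.3 [1.9 5.8]
3 [235.6 183.4] 19 ctr [ 75.7 -98.3] dir -136.8 [2.3 6.8]
4 [226.5 241.7] 49 ctr [-85.4 -95.4] dir 142.3 [ 2.9 16.5]
```

View pics/c8.png

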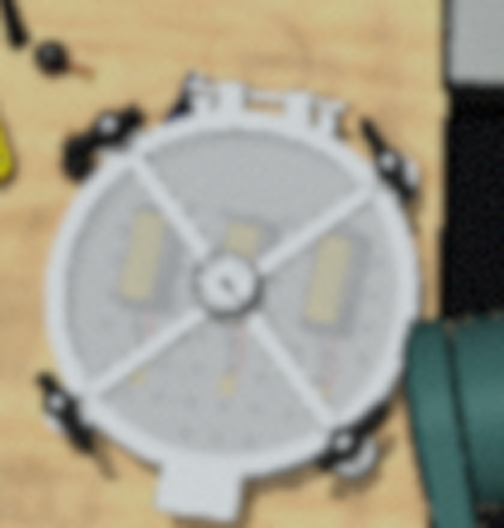

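The lid is shut with the packs visible through it, and the hubs (white dots) are at crop (60,402), (115,122), (395,162) and (345,445), all bars square to their spokes. I'll refine the hub centres numerically.

```bash
python3 - <<'E'
from h import *
d=load("top6");g=cv2.cvtColor(d["color"],cv2.COLOR_RGB2GRAY).astype(np.float32)
D=[]
for i,((cx,cy),a) in enumerate(zip(((60,402),(115,122),(395,162),(345,445)),(135,45,-45,-135))):
    u=np.array([(cx+.5)/4.8-.5+155,(cy+.5)/4.8-.5+150])
    P=cv2.getRectSubPix(g,(7,7),tuple(map(float,u)));w=np.clip(P-np.percentile(P,60),0,None)
    yy,xx=np.mgrid[-3:4,-3:4];w*=np.exp(-(xx**2+yy**2)/4.);c=u+[(w*xx).sum()/w.sum(),(w*yy).sum()/w.sum()]
    X=RZ.inv().apply(ray(d,*c,.096)-C)*1000;a=np.radians(a)
    D.append(X[:2]);print(i+1,u.round(1),c.round(1),X[:2].round(1),(X[:2]-126*np.array([np.cos(a),np.sin(a)])).round(1))
D=np.array(D);print("ctr",D.mean(0).round(1),"rot",[np.degrees(np.arctan2(*(D[i]-D.mean(0))[::-1])).round(1) for i in range(4)],np.linalg.norm(D-D.mean(0),axis=1).round(1))
E
```

```text
1 [167.1 233.4] [166.8 233. ] [-87.1  88.9] [ 2.  -0.2]
2 [178.6 175. ] [177.2 174.6] [92.2 89. ] [ 3.1 -0.1]
3 [236.9 183.4] [237.4 182.7] [ 91.4 -94.5] [ 2.3 -5.4]
4 [226.5 242.3] [225.9 241.6] [-89.4 -87.6] [-0.3  1.5]
ctr [ 1.8 -1.1] rot [np.float64(134.7), np.float64(44.9), np.float64(-46.2), np.float64(-136.5)] [126.5 127.6 129.5 125.7]
```

```bash
sed -i 's/^C=.*/C=np.array([.4770,.3228,0]);PS=np.radians(-8.5);RZ=Ro.from_euler("z",PS)/' h.py; cat >> h.py <<'E'
def scr(i,yaw,z=.069):
    a=np.radians((135,45,-45,-135)[i-1]);ch(.126*np.cos(a),.126*np.sin(a),z,yaw)
    o=observe();print("F",o["wrist_force"].round(1),"T",o["wrist_torque"].round(2),"q6",o["q"][5].round(2))
E
python3 -c "
from h import *
scr(1,3.779,.14)"
```

```text
turn [-0.003  0.007 -0.788] shift [-0.0303  0.33    0.1398] w 0.0246 t 36.7
F [-0.5 -0.5 -0.1] T [ 0.03 -0.03 -0.01] q6 -1.28
```

```bash

python3 -m creep '[[[0,0,-0.08],[-0.003,0.04,0],0.42],[[0,0,-0.16],[-0.006,0.08,0],0.42],[[0,0,-0.24],[-0.01,0.12,0],0.42],[[0,0,-0.32],[-0.014,0.16,0],0.42],[[0,0,-0.4],[-0.018,0.2,0],0.42],[[0,0,-0.48],[-0.022,0.24,0],0.42],[[0,0,-0.56],[-0.026,0.28,0],0.42],[[0,0,-0.64],[-0.03,0.31,0.03],0.42],[[0,0,-0.72],[-0.03,0.33,0.07],0.42],[[0,0,-0.788],[-0.03,0.33,0.11],0.42]]'
python3 -m creep '[[[0,0,0],[0,0,0.02],0.42],[[0,0,0],[0,0,0.03],0.42],[[0,0,0],[0,0,0.03],0.42],[[0,0,0],[0,0,0.03],0.42],[[0,0,0],[0,0,0.03],0.42],[[0,0,0],[0,0,0.03],0.42],[[0,0,0],[0,0,0.03],0.42],[[0,0,0],[0,0,0.03],0.42],[[0,0,0],[0,0,0.03],0.42],[[0,0,0],[0,0,0.03],0.42]]'
python3 -c "
from h import *
scr(1,3.779)"
```

```text
t: 37.7
tool_pos: [0.3961, 0.4333, 0.165]
eef_rot: [3.14, 0.002, -2.487]
wrist_force: [0.5, 0.4, -0.5]
grip_width: 0.025
gripper_force: 0.0
t: 38.7
tool_pos: [0.3966, 0.4296, 0.1368]
eef_rot: [3.142, 0.0, -2.493]
wrist_force: [0.6, 0.5, -0.1]
grip_width: 0.0251
gripper_force: 0.0
turn [0.    0.    0.011] shift [-0.001  -0.0077  0.0678] w 0.0251 t 38.7
F [ 0.6  0.5 -0.1] T [ 0.02 -0.03  0.03] q6 -1.49
```

Descend around bar 1 and close on it.

```bash

python3 -m creep '[[[0,0,0.011],[-0.001,-0.0077,0],0.42],[[0,0,0.011],[-0.001,-0.0077,0.02],0.42],[[0,0,0.011],[-0.001,-0.0077,0.04],0.42],[[0,0,0.011],[-0.001,-0.0077,0.055],0.42],[[0,0,0.011],[-0.001,-0.0077,0.065],0.42],[[0,0,0.011],[-0.001,-0.0077,0.0675],0.42],[[0,0,0.011],[-0.001,-0.0077,0.0675],0.42],[[0,0,0.011],[-0.001,-0.0077,0.0675],0.42],[[0,0,0.011],[-0.001,-0.0077,0.0675],0.42],[[0,0,0.011],[-0.001,-0.0077,0.0675],0.42]]'
python3 -c "
from h import *
scr(1,3.779)"
python3 -m creep '[[[0,0,0],[0,0,0],0.55],[[0,0,0],[0,0,0],0.65],[[0,0,0],[0,0,0],0.75],[[0,0,0],[0,0,0],0.85],[[0,0,0],[0,0,0],0.9],[[0,0,0],[0,0,0],0.9],[[0,0,0],[0,0,0],0.9],[[0,0,0],[0,0,0],0.9],[[0,0,0],[0,0,0],0.9],[[0,0,0],[0,0,0],0.9]]' 30
python3 -c "
from h import *
scr(1,3.779)"
```

```text
t: 39.7
tool_pos: [0.4022, 0.4243, 0.0695]
eef_rot: [3.141, 0.001, -2.504]
wrist_force: [-0.5, 0.2, 0.2]
grip_width: 0.0249
gripper_force: 0.0
turn [ 0.     0.001 -0.   ] shift [ 0.0002 -0.0001  0.0005] w 0.0249 t 39.7
F [-0.5  0.2  0.2] T [-0.04 -0.02  0.02] q6 -1.49
t: 40.7
tool_pos: [0.4013, 0.4253, 0.0699]
eef_rot: [3.139, 0.001, -2.504]
wrist_force: [-4.2, 2.5, 3.2]
grip_width: 0.0106
gripper_force: 30.1
turn [0.003 0.001 0.   ] shift [ 0.0001 -0.0015  0.0009] w 0.0106 t 40.7
F [-4.2  2.5  3.2] T [ 0.58  0.62 -0.06] q6 -1.49
```

```bash

python3 -m creep '[[[0,0,0.12],[0,0.0015,0],0.9],[[0,0,0.26],[0,0.0015,0],0.9],[[0,0,0.4],[0,0.0015,0],0.9],[[0,0,0.54],[0,0.0015,0],0.9],[[0,0,0.68],[0,0.0015,0],0.9],[[0,0,0.82],[0,0.0015,0],0.9],[[0,0,0.96],[0,0.0015,0],0.9],[[0,0,1.1],[0,0.0015,0],0.9],[[0,0,1.24],[0,0.0015,0],0.9],[[0,0,1.38],[0,0.0015,0],0.9]]' 40
python3 -m creep '[[[0,0,0.1],[0,0,0],0.9],[[0,0,0.191],[0,0,0],0.9],[[0,0,0.191],[0,0,0],0.9],[[0,0,0.191],[0,0,0],0.9],[[0,0,0.191],[0,0,0],0.9],[[0,0,0.191],[0,0,0],0.9],[[0,0,0.191],[0,0,0],0.9],[[0,0,0.191],[0,0,0],0.9],[[0,0,0.191],[0,0,0],0.9],[[0,0,0.191],[0,0,0],0.9]]'
python3 -c "
from h import *
scr(1,2.208)"
```

```text
t: 41.7
tool_pos: [0.4012, 0.4245, 0.0699]
eef_rot: [-3.14, 0.001, 2.393]
wrist_force: [-3.2, -2.3, 5.1]
grip_width: 0.0101
gripper_force: 42.7
t: 42.7
tool_pos: [0.4011, 0.4244, 0.0699]
eef_rot: [-3.14, 0.002, 2.208]
wrist_force: [-3.0, -2.1, 5.6]
grip_width: 0.0102
gripper_force: 42.9
turn [-0.001  0.002 -0.   ] shift [-0.0008  0.0006  0.0009] w 0.0102 t 42.7
F [-3.  -2.1  5.6] T [-0.3   0.44 -0.02] q6 0.08
```

```bash

python3 -m creep '[[[0,0,0],[0,0,0],0.7],[[0,0,0],[0,0,0],0.55],[[0,0,0],[0,0,0],0.42],[[0,0,0],[0,0,0],0.42],[[0,0,0],[0,0,0],0.42],[[0,0,0],[0,0,-0.015],0.42],[[0,0,0],[0,0,-0.035],0.42],[[0,0,0],[0,0,-0.06],0.42],[[0,0,0],[0,0,-0.06],0.42],[[0,0,0],[0,0,-0.06],0.42]]'
python3 -c "
from h import *
scr(2,2.208,.125)"
```

```text
t: 43.7
tool_pos: [0.4012, 0.4255, 0.1301]
eef_rot: [3.14, -0.0, 2.208]
wrist_force: [0.0, -1.0, 0.1]
grip_width: 0.0249
gripper_force: 0.0
turn [ 0.001 -0.    -0.   ] shift [-0.1277  0.1258  0.0052] w 0.0249 t 43.7
F [ 0.  -1.   0.1] T [ 0.04  0.06 -0.01] q6 0.08
```

```bash

python3 -m creep '[[[0,0,0],[-0.02,0.02,0],0.42],[[0,0,0],[-0.045,0.045,0],0.42],[[0,0,0],[-0.07,0.07,0],0.42],[[0,0,0],[-0.095,0.095,0],0.42],[[0,0,0],[-0.115,0.113,0],0.42],[[0,0,0],[-0.128,0.126,0],0.42],[[0,0,0],[-0.128,0.126,0],0.42],[[0,0,0],[-0.128,0.126,0],0.42],[[0,0,0],[-0.128,0.126,0],0.42],[[0,0,0],[-0.128,0.126,0],0.42]]'
python3 -c "
from h import *
scr(2,2.208)"
```

```text
t: 44.7
tool_pos: [0.5773, 0.3979, 0.1292]
eef_rot: [-3.141, -0.0, 2.209]
wrist_force: [-0.1, -0.6, -0.5]
grip_width: 0.025
gripper_force: 0.0
turn [-0.001 -0.     0.001] shift [-0.0007  0.0007  0.0602] w 0.025 t 44.7
F [-0.1 -0.6 -0.5] T [ 0.01 -0.01 -0.02] q6 -0.12
```

Descend, close, and check the force.

```bash

python3 -m creep '[[[0,0,0],[-0.0007,0.0007,0.02],0.42],[[0,0,0],[-0.0007,0.0007,0.04],0.42],[[0,0,0],[-0.0007,0.0007,0.054],0.42],[[0,0,0],[-0.0007,0.0007,0.06],0.42],[[0,0,0],[-0.0007,0.0007,0.06],0.42],[[0,0,0],[-0.0007,0.0007,0.06],0.6],[[0,0,0],[-0.0007,0.0007,0.06],0.75],[[0,0,0],[-0.0007,0.0007,0.06],0.9],[[0,0,0],[-0.0007,0.0007,0.06],0.9],[[0,0,0],[-0.0007,0.0007,0.06],0.9]]' 30
python3 -c "
from h import *
scr(2,2.208)"
```

```text
t: 45.7
tool_pos: [0.5791, 0.3964, 0.0706]
eef_rot: [-3.14, 0.001, 2.208]
wrist_force: [-4.1, -3.2, 3.1]
grip_width: 0.0103
gripper_force: 29.8
turn [-0.002  0.001 -0.   ] shift [0.0016 0.0002 0.0016] w 0.0103 t 45.7
F [-4.1 -3.2  3.1] T [-0.57  0.62 -0.05] q6 -0.12
```

```bash

python3 -m creep '[[[0,0,0.12],[0.001,-0.001,0],0.9],[[0,0,0.26],[0.001,-0.001,0],0.9],[[0,0,0.4],[0.001,-0.001,0],0.9],[[0,0,0.54],[0.001,-0.001,0],0.9],[[0,0,0.68],[0.001,-0.001,0],0.9],[[0,0,0.82],[0.001,-0.001,0],0.9],[[0,0,0.96],[0.001,-0.001,0],0.9],[[0,0,1.1],[0.001,-0.001,0],0.9],[[0,0,1.24],[0.001,-0.001,0],0.9],[[0,0,1.38],[0.001,-0.001,0],0.9]]' 40
python3 -m creep '[[[0,0,0.1],[0,0,0],0.9],[[0,0,0.191],[0,0,0],0.9],[[0,0,0.191],[0,0,0],0.9],[[0,0,0.191],[0,0,0],0.9],[[0,0,0.191],[0,0,0],0.9],[[0,0,0.191],[0,0,0],0.7],[[0,0,0.191],[0,0,0],0.42],[[0,0,0.191],[0,0,0],0.42],[[0,0,0.191],[0,0,0],0.42],[[0,0,0.191],[0,0,0],0.42]]'
python3 -c "
from h import *
scr(2,.637)"
```

```text
t: 46.7
tool_pos: [0.5746, 0.3966, 0.0706]
eef_rot: [-3.138, 0.007, 0.823]
wrist_force: [-11.7, -4.4, 6.4]
grip_width: 0.0098
gripper_force: 43.1
t: 47.7
tool_pos: [0.5787, 0.3975, 0.0695]
eef_rot: [3.141, -0.001, 0.636]
wrist_force: [0.1, 0.6, 0.6]
grip_width: 0.0243
gripper_force: 0.4
turn [ 0.    -0.001 -0.001] shift [-0.0002 -0.0005  0.0005] w 0.0243 t 47.7
F [0.1 0.6 0.6] T [-0.   -0.06 -0.03] q6 1.46
```

```bash

python3 -m creep '[[[0,0,0],[0,0,-0.015],0.42],[[0,0,0],[0,0,-0.035],0.42],[[0,0,0],[0,0,-0.06],0.42],[[0,0,-0.15],[0,0,-0.06],0.42],[[0,0,-0.3],[0,0,-0.06],0.42],[[0,0,-0.45],[0,0,-0.06],0.42],[[0,0,-0.6],[0,0,-0.06],0.42],[[0,0,-0.75],[0,0,-0.06],0.42],[[0,0,-0.9],[0,0,-0.06],0.42],[[0,0,-1.05],[0,0,-0.06],0.42]]'
python3 -c "
from h import *
C[:2]-=[.002,.001]
scr(3,3.779,.13)"
```

```text
t: 48.7
tool_pos: [0.5786, 0.3976, 0.1308]
eef_rot: [3.14, -0.001, 1.693]
wrist_force: [-0.5, -0.0, -0.0]
grip_width: 0.0248
gripper_force: 0.0
turn [ 2.000e-03  1.000e-03 -2.086e+00] shift [-0.1722 -0.05    0.0006] w 0.0248 t 48.7
F [-0.5 -0.  -0. ] T [-0.02 -0.02  0.  ] q6 0.4
```

```bash

python3 -m creep '[[[0,0,-0.15],[-0.02,-0.005,0],0.42],[[0,0,-0.3],[-0.04,-0.01,0],0.42],[[0,0,-0.45],[-0.06,-0.02,0],0.42],[[0,0,-0.6],[-0.08,-0.025,0],0.42],[[0,0,-0.75],[-0.1,-0.03,0],0.42],[[0,0,-0.9],[-0.12,-0.035,0],0.42],[[0,0,-1.05],[-0.14,-0.04,0],0.42],[[0,0,-1.2],[-0.16,-0.045,0],0.42],[[0,0,-1.35],[-0.172,-0.05,0],0.42],[[0,0,-1.5],[-0.172,-0.05,0],0.42]]'
python3 -m creep '[[[0,0,-0.15],[0,0,0],0.42],[[0,0,-0.3],[0,0,0],0.42],[[0,0,-0.45],[0,0,0],0.42],[[0,0,-0.586],[0,0,0],0.42],[[0,0,-0.586],[0,0,0],0.42],[[0,0,-0.586],[0,0,0],0.42],[[0,0,-0.586],[0,0,0],0.42],[[0,0,-0.586],[0,0,0],0.42],[[0,0,-0.586],[0,0,0],0.42],[[0,0,-0.586],[0,0,0],0.42]]'
python3 -c "
from h import *
C[:2]-=[.002,.001]
scr(3,3.779)"
```

```text
t: 49.7
tool_pos: [0.5487, 0.2192, 0.1309]
eef_rot: [-3.141, 0.002, -3.092]
wrist_force: [0.1, 0.2, -0.5]
grip_width: 0.025
gripper_force: 0.0
t: 50.7
tool_pos: [0.5484, 0.2208, 0.1292]
eef_rot: [3.141, 0.0, -2.511]
wrist_force: [-0.2, -0.1, 0.3]
grip_width: 0.025
gripper_force: 0.0
turn [ 0.     0.    -0.007] shift [-0.0011 -0.0012  0.0602] w 0.025 t 50.7
F [-0.2 -0.1  0.3] T [-0.07 -0.03 -0.02] q6 -1.91
```

```bash

python3 -m creep '[[[0,0,-0.007],[-0.001,-0.001,0.02],0.42],[[0,0,-0.007],[-0.001,-0.001,0.04],0.42],[[0,0,-0.007],[-0.001,-0.001,0.054],0.42],[[0,0,-0.007],[-0.001,-0.001,0.06],0.42],[[0,0,-0.007],[-0.001,-0.001,0.06],0.42],[[0,0,-0.007],[-0.001,-0.001,0.06],0.6],[[0,0,-0.007],[-0.001,-0.001,0.06],0.75],[[0,0,-0.007],[-0.001,-0.001,0.06],0.9],[[0,0,-0.007],[-0.001,-0.001,0.06],0.9],[[0,0,-0.007],[-0.001,-0.001,0.06],0.9]]' 30
python3 -c "
from h import *
C[:2]-=[.002,.001]
scr(3,3.779)"
```

```text
t: 51.7
tool_pos: [0.5493, 0.2214, 0.0704]
eef_rot: [3.14, 0.001, -2.503]
wrist_force: [-4.8, 1.8, 3.4]
grip_width: 0.0106
gripper_force: 29.9
turn [0.001 0.001 0.001] shift [ 0.     -0.0011  0.0014] w 0.0106 t 51.7
F [-4.8  1.8  3.4] T [ 0.28  0.8  -0.06] q6 -1.92
```

```bash

python3 -m creep '[[[0,0,0.12],[0,0.001,0],0.9],[[0,0,0.26],[0,0.001,0],0.9],[[0,0,0.4],[0,0.001,0],0.9],[[0,0,0.54],[0,0.001,0],0.9],[[0,0,0.68],[0,0.001,0],0.9],[[0,0,0.82],[0,0.001,0],0.9],[[0,0,0.96],[0,0.001,0],0.9],[[0,0,1.1],[0,0.001,0],0.9],[[0,0,1.24],[0,0.001,0],0.9],[[0,0,1.38],[0,0.001,0],0.9]]' 40
python3 -m creep '[[[0,0,0.1],[0,0,0],0.9],[[0,0,0.191],[0,0,0],0.9],[[0,0,0.191],[0,0,0],0.9],[[0,0,0.191],[0,0,0],0.9],[[0,0,0.191],[0,0,0],0.9],[[0,0,0.191],[0,0,0],0.9],[[0,0,0.191],[0,0,0],0.9],[[0,0,0.191],[0,0,0],0.9],[[0,0,0.191],[0,0,0],0.9],[[0,0,0.191],[0,0,0],0.9]]'
python3 -c "
from h import *
C[:2]-=[.002,.001]
scr(3,2.208)"
python3 -m creep '[[[0,0,0],[0,0,0],0.7],[[0,0,0],[0,0,0],0.55],[[0,0,0],[0,0,0],0.42],[[0,0,0],[0,0,0],0.42],[[0,0,0],[0,0,0],0.42],[[0,0,0],[0,0,-0.015],0.42],[[0,0,0],[0,0,-0.035],0.42],[[0,0,0],[0,0,-0.06],0.42],[[0,0,0],[0,0,-0.06],0.42],[[0,0,0],[0,0,-0.06],0.42]]'
python3 -c "
from h import *
C[:2]-=[.002,.001]
scr(4,2.208,.13)"
```

```text
t: 52.7
tool_pos: [0.5495, 0.2244, 0.0705]
eef_rot: [3.136, -0.002, 2.395]
wrist_force: [-2.8, 8.2, 0.6]
grip_width: 0.01
gripper_force: 42.0
t: 53.7
tool_pos: [0.5498, 0.2247, 0.0705]
eef_rot: [3.136, -0.003, 2.21]
wrist_force: [-1.4, 8.9, 0.7]
grip_width: 0.0102
gripper_force: 42.0
turn [ 0.006 -0.004  0.002] shift [-0.0034 -0.0024  0.0015] w 0.0102 t 53.7
F [-1.4  8.9  0.7] T [ 1.21  0.31 -0.02] q6 -0.35
t: 54.7
tool_pos: [0.5498, 0.2215, 0.1307]
eef_rot: [3.139, 0.001, 2.209]
wrist_force: [0.0, 0.5, -0.4]
grip_width: 0.0246
gripper_force: 0.0
turn [0.002 0.001 0.001] shift [ 0.1252 -0.1264  0.0003] w 0.0246 t 54.7
F [ 0.   0.5 -0.4] T [-0.01 -0.01 -0.02] q6 -0.35
```

The contact offsets put the lid centre at (0.4754, 0.325) and yaw at -8.2°, so I'll update to that.

```bash
sed -i 's/^C=.*/C=np.array([.4754,.3250,0]);PS=np.radians(-8.2);RZ=Ro.from_euler("z",PS)/' h.py
python3 -c "
from h import *
scr(4,2.213,.13)"
python3 -m creep '[[[0,0,0],[0.02,-0.02,0],0.42],[[0,0,0],[0.045,-0.045,0],0.42],[[0,0,0],[0.07,-0.07,0],0.42],[[0,0,0],[0.095,-0.095,0],0.42],[[0,0,0],[0.112,-0.113,0],0.42],[[0,0,0],[0.124,-0.125,0],0.42],[[0,0,0],[0.124,-0.125,0],0.42],[[0,0,0],[0.124,-0.125,0],0.42],[[0,0,0],[0.124,-0.125,0],0.42],[[0,0,0],[0.124,-0.125,0],0.42]]'
python3 -c "
from h import *
scr(4,2.213)"
```

```text
turn [ 0.002  0.001 -0.004] shift [ 0.1269 -0.1241  0.0003] w 0.0246 t 54.7
F [ 0.   0.5 -0.4] T [-0.01 -0.01 -0.02] q6 -0.35
t: 55.7
tool_pos: [0.3759, 0.2464, 0.1291]
eef_rot: [-3.142, 0.0, 2.208]
wrist_force: [0.3, -0.7, -0.4]
grip_width: 0.0248
gripper_force: 0.0
turn [-0.     0.    -0.005] shift [0.0033 0.0008 0.0601] w 0.0248 t 55.7
F [ 0.3 -0.7 -0.4] T [-0.    0.01 -0.03] q6 -0.18
```

```bash

python3 -m creep '[[[0,0,-0.005],[0.003,0.001,0.02],0.42],[[0,0,-0.005],[0.003,0.001,0.04],0.42],[[0,0,-0.005],[0.003,0.001,0.054],0.42],[[0,0,-0.005],[0.003,0.001,0.06],0.42],[[0,0,-0.005],[0.003,0.001,0.06],0.42],[[0,0,-0.005],[0.003,0.001,0.06],0.6],[[0,0,-0.005],[0.003,0.001,0.06],0.75],[[0,0,-0.005],[0.003,0.001,0.06],0.9],[[0,0,-0.005],[0.003,0.001,0.06],0.9],[[0,0,-0.005],[0.003,0.001,0.06],0.9]]' 30
python3 -c "
from h import *
scr(4,2.213)"
```

```text
t: 56.7
tool_pos: [0.3741, 0.2497, 0.0703]
eef_rot: [3.141, 0.0, 2.214]
wrist_force: [-2.2, -2.1, 6.1]
grip_width: 0.0105
gripper_force: 30.2
turn [0.001 0.    0.001] shift [-0.0003  0.0002  0.0013] w 0.0105 t 56.7
F [-2.2 -2.1  6.1] T [-0.24  0.5   0.01] q6 -0.18
```

```bash

python3 -m creep '[[[0,0,0.12],[0,0,0],0.9],[[0,0,0.26],[0,0,0],0.9],[[0,0,0.4],[0,0,0],0.9],[[0,0,0.54],[0,0,0],0.9],[[0,0,0.68],[0,0,0],0.9],[[0,0,0.82],[0,0,0],0.9],[[0,0,0.96],[0,0,0],0.9],[[0,0,1.1],[0,0,0],0.9],[[0,0,1.24],[0,0,0],0.9],[[0,0,1.38],[0,0,0],0.9]]' 40
python3 -m creep '[[[0,0,0.1],[0,0,0],0.9],[[0,0,0.191],[0,0,0],0.9],[[0,0,0.191],[0,0,0],0.9],[[0,0,0.191],[0,0,0],0.9],[[0,0,0.191],[0,0,0],0.9],[[0,0,0.191],[0,0,0],0.9],[[0,0,0.191],[0,0,0],0.9],[[0,0,0.191],[0,0,0],0.9],[[0,0,0.191],[0,0,0],0.9],[[0,0,0.191],[0,0,0],0.9]]'
python3 -c "
from h import *
scr(4,.642)"
python3 -m creep '[[[0,0,0],[0,0,0],0.7],[[0,0,0],[0,0,0],0.55],[[0,0,0],[0,0,0],0.42],[[0,0,0],[0,0,0],0.42],[[0,0,0],[0,0,0],0.42],[[0,0,0],[0,0,-0.015],0.42],[[0,0,0],[0,0,-0.035],0.42],[[0,0,0],[0,0,-0.06],0.42],[[0,0,0],[0,0,-0.06],0.42],[[0,0,0],[0,0,-0.06],0.42]]'
python3 - <<'E'
from h import *
from workcell import snapshot
scr(1,2.213,.13)
E
```

```text
t: 57.7
tool_pos: [0.3757, 0.2496, 0.0703]
eef_rot: [3.139, -0.003, 0.828]
wrist_force: [1.7, -1.6, 3.6]
grip_width: 0.0102
gripper_force: 41.9
t: 58.7
tool_pos: [0.3758, 0.2495, 0.0704]
eef_rot: [3.139, -0.004, 0.644]
wrist_force: [5.0, -2.5, 3.8]
grip_width: 0.01
gripper_force: 42.1
turn [ 0.003 -0.004  0.002] shift [-0.001  -0.0008  0.0014] w 0.01 t 58.7
F [ 5.  -2.5  3.8] T [-0.56 -0.69 -0.03] q6 1.39
t: 59.7
tool_pos: [0.3736, 0.2491, 0.1285]
eef_rot: [3.141, 0.001, 0.643]
wrist_force: [0.2, -0.7, -0.7]
grip_width: 0.0244
gripper_force: 0.0
turn [-1.00e-03  1.00e-03 -1.57e+00] shift [ 0.1271 -0.1258 -0.0017] w 0.0244 t 59.7
F [ 0.2 -0.7 -0.7] T [ 0.01 -0.06 -0.02] q6 1.39
```

```bash

python3 -m creep '[[[0,0,-0.14],[0.01,-0.01,0],0.42],[[0,0,-0.28],[0.025,-0.025,0],0.42],[[0,0,-0.42],[0.04,-0.04,0],0.42],[[0,0,-0.56],[0.055,-0.055,0],0.42],[[0,0,-0.7],[0.07,-0.07,0],0.42],[[0,0,-0.84],[0.085,-0.085,0],0.42],[[0,0,-0.98],[0.1,-0.1,0],0.42],[[0,0,-1.12],[0.115,-0.115,0],0.42],[[0,0,-1.26],[0.127,-0.126,0],0.42],[[0,0,-1.4],[0.127,-0.126,0],0.42]]'
python3 -m creep '[[[0,0,-0.1],[0,0,0],0.42],[[0,0,-0.17],[0,0,0],0.42],[[0,0,-0.17],[0,0,0],0.42],[[0,0,-0.17],[0,0,0],0.42],[[0,0,-0.17],[0,0,0],0.42],[[0,0,-0.17],[0,0,0],0.42],[[0,0,-0.17],[0,0,0],0.42],[[0,0,-0.17],[0,0,0],0.42],[[0,0,-0.17],[0,0,0],0.42],[[0,0,-0.17],[0,0,0],0.42]]'
python3 - <<'E'
from h import *
from workcell import snapshot
s=snapshot("scene");d=snapshot("top")
scr(1,2.213)
cv2.imwrite("pics/r9.png",np.hstack([cv2.resize(d["color"][150:260,155:260],(400,420),interpolation=cv2.INTER_CUBIC),cv2.resize(s["color"][110:230,170:285],(400,420),interpolation=cv2.INTER_CUBIC)])[:,:,::-1])
E
```

```text
t: 60.7
tool_pos: [0.3991, 0.4272, 0.1261]
eef_rot: [-3.137, 0.001, 2.05]
wrist_force: [-0.8, 0.2, -0.2]
grip_width: 0.0246
gripper_force: 0.0
t: 61.7
tool_pos: [0.4001, 0.4266, 0.1294]
eef_rot: [3.141, -0.0, 2.213]
wrist_force: [0.7, 0.2, 0.1]
grip_width: 0.0249
gripper_force: 0.0
turn [ 0. -0. -0.] shift [-0.0004 -0.0005  0.0603] w 0.0246 t 61.8
F [-0.5 -0.2 -1.2] T [ 0.01 -0.03 -0.02] q6 0.08
```

View pics/r9.png

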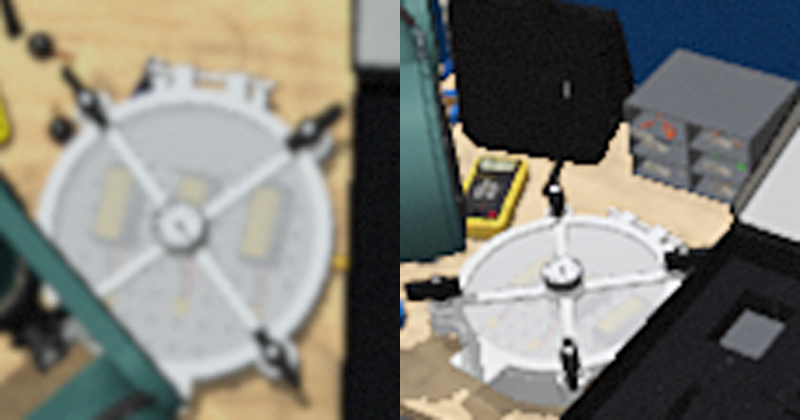

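All four bars now lie along their spokes with their points outward, so the first round is right: s2 at crop (90,100), s3 (315,125), s4 (275,360), s1 in the scene half. Second round: screw 1.

```bash

python3 -m creep '[[[0,0,0],[0,-0.001,0.02],0.42],[[0,0,0],[0,-0.001,0.04],0.42],[[0,0,0],[0,-0.001,0.054],0.42],[[0,0,0],[0,-0.001,0.06],0.42],[[0,0,0],[0,-0.001,0.06],0.42],[[0,0,0],[0,-0.001,0.06],0.6],[[0,0,0],[0,-0.001,0.06],0.75],[[0,0,0],[0,-0.001,0.06],0.9],[[0,0,0],[0,-0.001,0.06],0.9],[[0,0,0],[0,-0.001,0.06],0.9]]' 30
python3 -c "
from h import *
scr(1,2.213)"
```

```text
t: 62.8
tool_pos: [0.3996, 0.4262, 0.0699]
eef_rot: [3.14, -0.0, 2.213]
wrist_force: [-0.9, -0.3, 3.9]
grip_width: 0.0107
gripper_force: 30.0
turn [ 0.001 -0.    -0.   ] shift [-0.0005  0.0001  0.0009] w 0.0107 t 62.8
F [-0.9 -0.3  3.9] T [-0.03  0.06 -0.07] q6 0.08
```

```bash

python3 -m creep '[[[0,0,0.12],[0,0,0],0.9],[[0,0,0.26],[0,0,0],0.9],[[0,0,0.4],[0,0,0],0.9],[[0,0,0.54],[0,0,0],0.9],[[0,0,0.68],[0,0,0],0.9],[[0,0,0.82],[0,0,0],0.9],[[0,0,0.96],[0,0,0],0.9],[[0,0,1.1],[0,0,0],0.9],[[0,0,1.24],[0,0,0],0.9],[[0,0,1.38],[0,0,0],0.9]]' 40
python3 -m creep '[[[0,0,0.1],[0,0,0],0.9],[[0,0,0.191],[0,0,0],0.9],[[0,0,0.191],[0,0,0],0.9],[[0,0,0.191],[0,0,0],0.9],[[0,0,0.191],[0,0,0],0.9],[[0,0,0.191],[0,0,0],0.9],[[0,0,0.191],[0,0,0],0.9],[[0,0,0.191],[0,0,0],0.9],[[0,0,0.191],[0,0,0],0.9],[[0,0,0.191],[0,0,0],0.9]]'
python3 -c "
from h import *
scr(1,.642)"
python3 -m creep '[[[0,0,0],[0,0,0],0.7],[[0,0,0],[0,0,0],0.55],[[0,0,0],[0,0,0],0.42],[[0,0,0],[0,0,0],0.42],[[0,0,0],[0,0,0],0.42],[[0,0,0],[0,0,-0.015],0.42],[[0,0,0],[0,0,-0.035],0.42],[[0,0,0],[0,0,-0.06],0.42],[[0,0,0],[0,0,-0.06],0.42],[[0,0,0],[0,0,-0.06],0.42]]'
python3 -m creep '[[[0,0,-0.15],[0,0,0],0.42],[[0,0,-0.3],[0,0,0],0.42],[[0,0,-0.45],[0,0,0],0.42],[[0,0,-0.6],[0,0,0],0.42],[[0,0,-0.75],[0,0,0],0.42],[[0,0,-0.9],[0,0,0],0.42],[[0,0,-1.05],[0,0,0],0.42],[[0,0,-1.2],[0,0,0],0.42],[[0,0,-1.35],[0,0,0],0.42],[[0,0,-1.5],[0,0,0],0.42]]'
python3 -c "
from h import *
scr(2,3.784,.13)"
```

```text
t: 63.8
tool_pos: [0.4016, 0.4262, 0.07]
eef_rot: [3.139, -0.004, 0.827]
wrist_force: [4.5, -1.2, 1.0]
grip_width: 0.01
gripper_force: 42.0
t: 64.8
tool_pos: [0.4018, 0.426, 0.07]
eef_rot: [3.139, -0.005, 0.641]
wrist_force: [4.8, 0.6, 2.0]
grip_width: 0.01
gripper_force: 42.1
turn [ 0.002 -0.005 -0.001] shift [-0.0015 -0.0011  0.001 ] w 0.01 t 64.8
F [4.8 0.6 2. ] T [-0.11 -0.71 -0.  ] q6 1.65
t: 65.8
tool_pos: [0.3994, 0.4259, 0.13]
eef_rot: [3.141, -0.001, 0.642]
wrist_force: [-0.0, 1.0, -0.2]
grip_width: 0.0245
gripper_force: 0.0
t: 66.8
tool_pos: [0.3983, 0.425, 0.1272]
eef_rot: [-3.137, 0.001, 2.148]
wrist_force: [0.1, -0.2, 0.2]
grip_width: 0.0246
gripper_force: 0.0
turn [-0.004 -0.003 -1.636] shift [-0.1176  0.1358 -0.0033] w 0.0246 t 66.8
F [ 0.1 -0.2  0.2] T [0.05 0.04 0.02] q6 0.14
```

```bash

python3 -m creep '[[[0,0,-0.15],[-0.01,0.012,-0.002],0.42],[[0,0,-0.3],[-0.025,0.03,-0.002],0.42],[[0,0,-0.45],[-0.04,0.048,-0.002],0.42],[[0,0,-0.6],[-0.055,0.066,-0.002],0.42],[[0,0,-0.75],[-0.07,0.084,-0.002],0.42],[[0,0,-0.9],[-0.085,0.1,-0.002],0.42],[[0,0,-1.05],[-0.1,0.117,-0.002],0.42],[[0,0,-1.2],[-0.112,0.13,-0.002],0.42],[[0,0,-1.35],[-0.1176,0.1358,-0.002],0.42],[[0,0,-1.5],[-0.1176,0.1358,-0.002],0.42]]'
python3 -m creep '[[[0,0,-0.1],[0,0,0],0.42],[[0,0,-0.136],[0,0,0],0.42],[[0,0,-0.136],[0,0,0],0.42],[[0,0,-0.136],[0,0,0],0.42],[[0,0,-0.136],[0,0,0],0.42],[[0,0,-0.136],[0,0,0],0.42],[[0,0,-0.136],[0,0,0],0.42],[[0,0,-0.136],[0,0,0],0.42],[[0,0,-0.136],[0,0,0],0.42],[[0,0,-0.136],[0,0,0],0.42]]'
python3 -c "
from h import *
scr(2,3.784)"
```

```text
t: 67.8
tool_pos: [0.5774, 0.3989, 0.1284]
eef_rot: [-3.141, -0.004, -2.637]
wrist_force: [-0.4, -0.1, -0.4]
grip_width: 0.0248
gripper_force: 0.0
t: 68.8
tool_pos: [0.5771, 0.4004, 0.1314]
eef_rot: [-3.142, 0.0, -2.505]
wrist_force: [0.6, 0.3, 0.1]
grip_width: 0.0247
gripper_force: 0.0
turn [-0.     0.    -0.006] shift [0.0006 0.0005 0.0624] w 0.0247 t 68.8
F [0.6 0.3 0.1] T [-0.02 -0.01 -0.02] q6 -1.68
```

```bash

python3 -m creep '[[[0,0,-0.006],[0,0.0005,0.02],0.42],[[0,0,-0.006],[0,0.0005,0.04],0.42],[[0,0,-0.006],[0,0.0005,0.054],0.42],[[0,0,-0.006],[0,0.0005,0.062],0.42],[[0,0,-0.006],[0,0.0005,0.062],0.42],[[0,0,-0.006],[0,0.0005,0.062],0.6],[[0,0,-0.006],[0,0.0005,0.062],0.75],[[0,0,-0.006],[0,0.0005,0.062],0.9],[[0,0,-0.006],[0,0.0005,0.062],0.9],[[0,0,-0.006],[0,0.0005,0.062],0.9]]' 30
python3 -c "
from h import *
scr(2,3.784)"
```

```text
t: 69.8
tool_pos: [0.5779, 0.4001, 0.07]
eef_rot: [-3.14, 0.002, -2.5]
wrist_force: [3.6, -4.5, 1.9]
grip_width: 0.0105
gripper_force: 30.0
turn [-0.002  0.002 -0.001] shift [0.0011 0.0013 0.001 ] w 0.0105 t 69.8
F [ 3.6 -4.5  1.9] T [-0.66 -0.55  0.03] q6 -1.69
```

```bash

python3 -m creep '[[[0,0,0.12],[0,-0.001,0],0.9],[[0,0,0.26],[0,-0.001,0],0.9],[[0,0,0.4],[0,-0.001,0],0.9],[[0,0,0.54],[0,-0.001,0],0.9],[[0,0,0.68],[0,-0.001,0],0.9],[[0,0,0.82],[0,-0.001,0],0.9],[[0,0,0.96],[0,-0.001,0],0.9],[[0,0,1.1],[0,-0.001,0],0.9],[[0,0,1.24],[0,-0.001,0],0.9],[[0,0,1.38],[0,-0.001,0],0.9]]' 40
python3 -m creep '[[[0,0,0.1],[0,0,0],0.9],[[0,0,0.19],[0,0,0],0.9],[[0,0,0.19],[0,0,0],0.9],[[0,0,0.19],[0,0,0],0.9],[[0,0,0.19],[0,0,0],0.9],[[0,0,0.19],[0,0,0],0.9],[[0,0,0.19],[0,0,0],0.9],[[0,0,0.19],[0,0,0],0.9],[[0,0,0.19],[0,0,0],0.9],[[0,0,0.19],[0,0,0],0.9]]'
python3 -c "
from h import *
scr(2,2.213)"
python3 -m creep '[[[0,0,0],[0,0,0],0.7],[[0,0,0],[0,0,0],0.55],[[0,0,0],[0,0,0],0.42],[[0,0,0],[0,0,0],0.42],[[0,0,0],[0,0,0],0.42],[[0,0,0],[0,0,-0.015],0.42],[[0,0,0],[0,0,-0.035],0.42],[[0,0,0],[0,0,-0.06],0.42],[[0,0,0],[0,0,-0.06],0.42],[[0,0,0],[0,0,-0.06],0.42]]'
python3 -c "
from h import *
scr(3,2.213,.13)"
```

```text
t: 70.8
tool_pos: [0.5778, 0.3984, 0.07]
eef_rot: [-3.14, 0.002, 2.398]
wrist_force: [1.8, -6.5, 4.6]
grip_width: 0.0103
gripper_force: 42.6
t: 71.8
tool_pos: [0.5777, 0.3983, 0.0701]
eef_rot: [-3.14, 0.002, 2.213]
wrist_force: [0.8, -8.0, 4.8]
grip_width: 0.0101
gripper_force: 42.6
turn [-0.002  0.002 -0.   ] shift [0.0026 0.0002 0.0011] w 0.0101 t 71.8
F [ 0.8 -8.   4.8] T [-1.07 -0.23 -0.09] q6 -0.12
t: 72.8
tool_pos: [0.5775, 0.4002, 0.1301]
eef_rot: [3.14, 0.0, 2.214]
wrist_force: [-0.4, 0.0, 0.5]
grip_width: 0.0248
gripper_force: 0.0
turn [0.001 0.    0.001] shift [-1.249e-01 -1.268e-01 -1.000e-04] w 0.0248 t 72.8
F [-0.4  0.   0.5] T [-0.   -0.04 -0.04] q6 -0.12
```

```bash

python3 -m creep '[[[0,0,0],[-0.02,-0.02,0],0.42],[[0,0,0],[-0.045,-0.045,0],0.42],[[0,0,0],[-0.07,-0.07,0],0.42],[[0,0,0],[-0.095,-0.095,0],0.42],[[0,0,0],[-0.113,-0.115,0],0.42],[[0,0,0],[-0.125,-0.127,0],0.42],[[0,0,0],[-0.125,-0.127,0],0.42],[[0,0,0],[-0.125,-0.127,0],0.42],[[0,0,0],[-0.125,-0.127,0],0.42],[[0,0,0],[-0.125,-0.127,0],0.42]]'
python3 -c "
from h import *
scr(3,2.213)"
```

```text
t: 73.8
tool_pos: [0.5507, 0.225, 0.129]
eef_rot: [3.142, -0.0, 2.215]
wrist_force: [0.8, -0.1, -0.2]
grip_width: 0.0245
gripper_force: 0.0
turn [ 0.    -0.     0.002] shift [-0.0008 -0.0004  0.06  ] w 0.0245 t 73.8
F [ 0.8 -0.1 -0.2] T [ 0.04  0.01 -0.03] q6 -0.35
```

```bash

python3 -m creep '[[[0,0,0.002],[0,0,0.02],0.42],[[0,0,0.002],[0,0,0.04],0.42],[[0,0,0.002],[0,0,0.054],0.42],[[0,0,0.002],[0,0,0.06],0.42],[[0,0,0.002],[0,0,0.06],0.42],[[0,0,0.002],[0,0,0.06],0.6],[[0,0,0.002],[0,0,0.06],0.75],[[0,0,0.002],[0,0,0.06],0.9],[[0,0,0.002],[0,0,0.06],0.9],[[0,0,0.002],[0,0,0.06],0.9]]' 30
python3 -c "
from h import *
scr(3,2.213)"
```

```text
t: 74.8
tool_pos: [0.5507, 0.2236, 0.0707]
eef_rot: [3.141, 0.0, 2.212]
wrist_force: [-2.3, -2.2, 5.4]
grip_width: 0.0106
gripper_force: 30.1
turn [ 0.     0.    -0.001] shift [0.0003 0.0004 0.0017] w 0.0106 t 74.8
F [-2.3 -2.2  5.4] T [-0.33  0.69 -0.05] q6 -0.35
```

```bash

python3 -m creep '[[[0,0,0.12],[0,0,0],0.9],[[0,0,0.26],[0,0,0],0.9],[[0,0,0.4],[0,0,0],0.9],[[0,0,0.54],[0,0,0],0.9],[[0,0,0.68],[0,0,0],0.9],[[0,0,0.82],[0,0,0],0.9],[[0,0,0.96],[0,0,0],0.9],[[0,0,1.1],[0,0,0],0.9],[[0,0,1.24],[0,0,0],0.9],[[0,0,1.38],[0,0,0],0.9]]' 40
python3 -m creep '[[[0,0,0.1],[0,0,0],0.9],[[0,0,0.19],[0,0,0],0.9],[[0,0,0.19],[0,0,0],0.9],[[0,0,0.19],[0,0,0],0.9],[[0,0,0.19],[0,0,0],0.9],[[0,0,0.19],[0,0,0],0.9],[[0,0,0.19],[0,0,0],0.9],[[0,0,0.19],[0,0,0],0.9],[[0,0,0.19],[0,0,0],0.9],[[0,0,0.19],[0,0,0],0.9]]'
python3 -c "
from h import *
scr(3,.642)"
python3 -m creep '[[[0,0,0],[0,0,0],0.7],[[0,0,0],[0,0,0],0.55],[[0,0,0],[0,0,0],0.42],[[0,0,0],[0,0,0],0.42],[[0,0,0],[0,0,0],0.42],[[0,0,0],[0,0,-0.015],0.42],[[0,0,0],[0,0,-0.035],0.42],[[0,0,0],[0,0,-0.06],0.42],[[0,0,0],[0,0,-0.06],0.42],[[0,0,0],[0,0,-0.06],0.42]]'
python3 -m creep '[[[0,0,-0.15],[0,0,0],0.42],[[0,0,-0.3],[0,0,0],0.42],[[0,0,-0.45],[0,0,0],0.42],[[0,0,-0.6],[0,0,0],0.42],[[0,0,-0.75],[0,0,0],0.42],[[0,0,-0.9],[0,0,0],0.42],[[0,0,-1.05],[0,0,0],0.42],[[0,0,-1.2],[0,0,0],0.42],[[0,0,-1.35],[0,0,0],0.42],[[0,0,-1.5],[0,0,0],0.42]]'
python3 -c "
from h import *
scr(4,3.784,.13)"
```

```text
t: 75.8
tool_pos: [0.5518, 0.2235, 0.0707]
eef_rot: [3.139, -0.002, 0.826]
wrist_force: [-1.3, -1.3, 4.1]
grip_width: 0.0104
gripper_force: 42.2
t: 76.8
tool_pos: [0.5518, 0.2234, 0.0707]
eef_rot: [3.14, -0.002, 0.644]
wrist_force: [-0.6, -2.9, 5.9]
grip_width: 0.0102
gripper_force: 42.4
turn [ 0.002 -0.002  0.002] shift [-0.0004 -0.0011  0.0017] w 0.0102 t 76.8
F [-0.6 -2.9  5.9] T [-0.47  0.21 -0.06] q6 1.22
t: 77.8
tool_pos: [0.551, 0.2237, 0.1301]
eef_rot: [3.141, -0.001, 0.642]
wrist_force: [0.4, -0.0, 0.3]
grip_width: 0.0247
gripper_force: 0.0
t: 78.8
tool_pos: [0.5496, 0.2233, 0.1272]
eef_rot: [-3.138, -0.001, 2.148]
wrist_force: [-0.4, 0.6, 0.8]
grip_width: 0.0246
gripper_force: 0.0
turn [-0.002 -0.004 -1.636] shift [ 0.1175 -0.1324 -0.0022] w 0.0246 t 78.8
F [-0.4  0.6  0.8] T [ 0.04 -0.06 -0.  ] q6 -0.29
```

```bash

python3 -m creep '[[[0,0,-0.15],[0.01,-0.012,-0.001],0.42],[[0,0,-0.3],[0.025,-0.03,-0.001],0.42],[[0,0,-0.45],[0.04,-0.046,-0.001],0.42],[[0,0,-0.6],[0.055,-0.062,-0.001],0.42],[[0,0,-0.75],[0.07,-0.08,-0.001],0.42],[[0,0,-0.9],[0.085,-0.097,-0.001],0.42],[[0,0,-1.05],[0.1,-0.114,-0.001],0.42],[[0,0,-1.2],[0.112,-0.127,-0.001],0.42],[[0,0,-1.35],[0.1175,-0.1324,-0.001],0.42],[[0,0,-1.5],[0.1175,-0.1324,-0.001],0.42]]'
python3 -m creep '[[[0,0,-0.1],[0,0,0],0.42],[[0,0,-0.136],[0,0,0],0.42],[[0,0,-0.136],[0,0,0],0.42],[[0,0,-0.136],[0,0,0],0.42],[[0,0,-0.136],[0,0,0],0.42],[[0,0,-0.136],[0,0,0],0.42],[[0,0,-0.136],[0,0,0],0.42],[[0,0,-0.136],[0,0,0],0.42],[[0,0,-0.136],[0,0,0],0.42],[[0,0,-0.136],[0,0,0],0.42]]'
python3 -c "
from h import *
scr(4,3.784)"
```

```text
t: 79.8
tool_pos: [0.3736, 0.2507, 0.1285]
eef_rot: [3.141, -0.004, -2.634]
wrist_force: [-0.1, 0.4, -0.4]
grip_width: 0.0246
gripper_force: 0.0
t: 80.8
tool_pos: [0.3758, 0.2511, 0.1303]
eef_rot: [3.142, 0.0, -2.505]
wrist_force: [-0.4, 0.5, -0.8]
grip_width: 0.0245
gripper_force: 0.0
turn [ 0.     0.    -0.006] shift [ 0.002  -0.0005  0.0613] w 0.0245 t 80.8
F [-0.4  0.5 -0.8] T [-0.01  0.01 -0.06] q6 -1.74
```

```bash

python3 -m creep '[[[0,0,-0.006],[0.001,-0.001,0.02],0.42],[[0,0,-0.006],[0.001,-0.001,0.04],0.42],[[0,0,-0.006],[0.001,-0.001,0.054],0.42],[[0,0,-0.006],[0.001,-0.001,0.061],0.42],[[0,0,-0.006],[0.001,-0.001,0.061],0.42],[[0,0,-0.006],[0.001,-0.001,0.061],0.6],[[0,0,-0.006],[0.001,-0.001,0.061],0.75],[[0,0,-0.006],[0.001,-0.001,0.061],0.9],[[0,0,-0.006],[0.001,-0.001,0.061],0.9],[[0,0,-0.006],[0.001,-0.001,0.061],0.9]]' 30
python3 -c "
from h import *
scr(4,3.784)"
```

```text
t: 81.8
tool_pos: [0.3765, 0.25, 0.0705]
eef_rot: [-3.141, 0.003, -2.499]
wrist_force: [1.5, -2.2, 6.0]
grip_width: 0.0103
gripper_force: 30.3
turn [-0.001  0.003 -0.   ] shift [0.0019 0.0009 0.0015] w 0.0103 t 81.8
F [ 1.5 -2.2  6. ] T [-0.28 -0.04  0.03] q6 -1.75
```

Turn screw 4, release, lift and move clear.

```bash

python3 -m creep '[[[0,0,0.12],[0.001,0,0],0.9],[[0,0,0.26],[0.001,0,0],0.9],[[0,0,0.4],[0.001,0,0],0.9],[[0,0,0.54],[0.001,0,0],0.9],[[0,0,0.68],[0.001,0,0],0.9],[[0,0,0.82],[0.001,0,0],0.9],[[0,0,0.96],[0.001,0,0],0.9],[[0,0,1.1],[0.001,0,0],0.9],[[0,0,1.24],[0.001,0,0],0.9],[[0,0,1.38],[0.001,0,0],0.9]]' 40
python3 -m creep '[[[0,0,0.1],[0,0,0],0.9],[[0,0,0.191],[0,0,0],0.9],[[0,0,0.191],[0,0,0],0.9],[[0,0,0.191],[0,0,0],0.9],[[0,0,0.191],[0,0,0],0.9],[[0,0,0.191],[0,0,0],0.9],[[0,0,0.191],[0,0,0],0.9],[[0,0,0.191],[0,0,0],0.9],[[0,0,0.191],[0,0,0],0.9],[[0,0,0.191],[0,0,0],0.9]]'
python3 -c "
from h import *
scr(4,2.213)"
python3 -m creep '[[[0,0,0],[0,0,0],0.7],[[0,0,0],[0,0,0],0.55],[[0,0,0],[0,0,0],0.42],[[0,0,0],[0,0,0],0.42],[[0,0,0],[0,0,0],0.42],[[0,0,0],[0,0,-0.015],0.42],[[0,0,0],[0,0,-0.035],0.42],[[0,0,0],[0,0,-0.06],0.42],[[0,0,0],[0,0,-0.1],0.42],[[0,0,0],[0,0,-0.14],0.42]]'
python3 -m creep '[[[0,0,0],[0,0,-0.03],0.42],[[0,0,0],[0,-0.03,-0.05],0.42],[[0,0,0],[0,-0.06,-0.05],0.42],[[0,0,0],[0.03,-0.09,-0.05],0.42],[[0,0,0],[0.06,-0.1,-0.05],0.42],[[0,0,0],[0.09,-0.1,-0.05],0.42],[[0,0,0],[0.12,-0.1,-0.05],0.42],[[0,0,0],[0.14,-0.1,-0.05],0.42],[[0,0,0],[0.14,-0.1,-0.05],0.42],[[0,0,0],[0.14,-0.1,-0.05],0.42]]'
python3 - <<'E'
from h import *
from workcell import snapshot
s=snapshot("scene");d=snapshot("top");print(observe()["tool_pos"])
cv2.imwrite("pics/f10.png",np.hstack([cv2.resize(d["color"][150:260,155:260],(400,420),interpolation=cv2.INTER_CUBIC),cv2.resize(s["color"][110:230,170:285],(400,420),interpolation=cv2.INTER_CUBIC)])[:,:,::-1])
E
```

```text
t: 82.8
tool_pos: [0.3764, 0.2473, 0.0705]
eef_rot: [-3.141, 0.005, 2.398]
wrist_force: [2.8, -7.4, 7.5]
grip_width: 0.0102
gripper_force: 42.6
t: 83.8
tool_pos: [0.3761, 0.2471, 0.0705]
eef_rot: [-3.141, 0.005, 2.212]
wrist_force: [1.5, -8.7, 7.8]
grip_width: 0.01
gripper_force: 42.7
turn [-0.     0.005 -0.001] shift [0.0029 0.0002 0.0015] w 0.01 t 83.8
F [ 1.5 -8.7  7.8] T [-1.37 -0.2  -0.06] q6 -0.18
t: 84.8
tool_pos: [0.3739, 0.249, 0.2095]
eef_rot: [-3.139, -0.001, 2.213]
wrist_force: [1.2, 1.0, 0.5]
grip_width: 0.0247
gripper_force: 0.0
t: 85.8
tool_pos: [0.2107, 0.3012, 0.2589]
eef_rot: [-3.141, 0.001, 2.214]
wrist_force: [0.6, -0.8, 0.1]
grip_width: 0.0245
gripper_force: 0.0
[0.21120044 0.30082338 0.25902936]
```

View pics/f10.png

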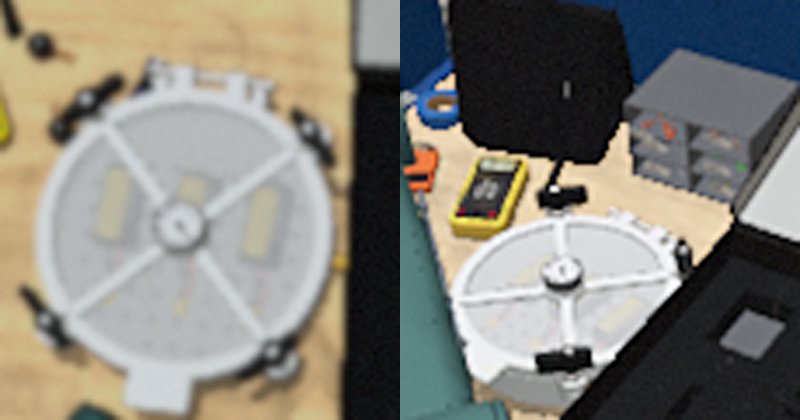

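The lid is shut, all four bars are square across their spokes with their points now clockwise, and the packs can be seen in a row through the lid.

```bash
python3 -c "
from workcell import hand_in
print(hand_in())"
```

```text
the job is handed in; nothing more can be done
None
```

I handed the job in at about 86 s: all three packs lie in a row, one to a bay, with leads toward the tab. The lid is shut and the four screws were turned clockwise a quarter turn each, in order, twice round. The meter, cutters and tape were not touched.

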